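# Close and screw down an instrument case

## Robot

A 7-joint arm with a two-finger parallel gripper is mounted at the origin on the work surface. World frame = base frame: x ahead of the robot, y to its left, z up, the work surface at z = 0. Lengths are in m, angles in rad, forces in N, time in s.
With the tool pointing down it reaches from about 0.4 to 0.85 m from the base axis. Payload 4.5 kg.
Tool frame: the origin (TCP) lies midway between the tips of the shut fingers; the grasp point (between the pads) lies 19 mm behind it; z points along the fingers, y is the direction in which the jaws open and shut (so a half turn about z gives the same grasp; the last joint's range is limited). The gripper opens to 88 mm and grips with 3 to 60 N. Pads are 18 mm wide; open, the fingers measure 123 mm over their backs; the gripper's body (75 mm by 187 mm) begins 45 mm behind the grasp point.
Start: joints at [1.348, 0.689, -0.195, 1.565, 0.157, 0.902, -0.215], TCP at [0.159, -0.605, 0.239] pointing down, gripper open.
Joint ranges: [-3.01, 3.01], [-0.46, 2.08], [-1.47, 1.51], [0.13, 2.56], [-1, 4.14], [0.04, 2.09], [-2.66, 2.66]. Speed limits (rad/s): [2.57, 2.57, 3.14, 3.14, 3.14, 3.14, 3.14].

## Interface

Orientations are given as a unit quaternion [x, y, z, w].
In Python, from station import r, imaging, spotter gives the robot as it stands.
- The arm moves only by the tool move_arm, never from a script. Its argument "steps" is a list of rows, each an object with "translation": the shift along the world's x, y, z in units of 1 m (1.0 is 1 m), a list of three; "rotation": the turn, a rotation vector about the world's x, y, z in units of 90 degrees (1.0 is 90 degrees), a list of three; "jaw": the opening, from 0 (shut) to 1 (fully open). A call has 1 to 8 rows; each row is the pose to reach, as a shift and turn from the pose commanded when the call began; what a row does not reach only later rows make up. A row lasts 1/8 s, in which the tool goes at most 62.5 mm and 10.7 degrees, less where a joint would pass 70% of its speed; a pose out of reach is approached as far as the arm can. A call with a number of a shift or a turn outside -1 to 1 is refused whole. A call with a gripper value outside its range is refused whole. The fingers move at their own pace and stop on an object; "newtons" is the grip in N (left out, the last holds). Time passes only in rows, so rows that repeat a pose let the fingers close. It gives the time, the measured TCP pose, the force and the opening at its end, in the units of the state.
- r.observe(): the state, without advancing time (a new reading comes with each control period).
- imaging.capture(name): name is "side" or "top" or "wrist"; returns (picture, depth): 420x560x3 uint8, blue, green, red; 420x560 float32, m along the optical axis (not along the pixel's ray), 0 where there is no reading.
- imaging.get_calibration(name): a dict with "fx", "fy", "cx", "cy" (pixels), "view" (4x4, takes a point from world to camera coordinates). Camera axes: x right, y up, looking along -z (the intrinsics and any distortion apply to the point x, -y, -z); pixel columns grow to the right and rows downward; lengths in m; the calibration is good to about 2 mm. A picture is of the moment at which its call begins: read the wrist's pose just before it. get_calibration takes no time and is no camera call; for the wrist camera it gives the pose at the moment of the call.
- r.close_job(): hands the job in, once; it reports no verdict.
Trained networks look in the newest picture that a camera, given by its name, has taken for a name from the list of things; names that differ only in an ending like _2 or _b are one class to them, and where a whole thing is asked for, a point or a joint stands for the part that bears it (a point fixed in the world has none). Each returns a list of dicts, best first, with "conf" (0 to 1); they miss things now and then, are a little off and sometimes report something else, mostly with a low value. They report only what shows in the picture. A call takes as long as a camera call. They do not tell look-alikes from the thing itself.
- spotter.look_for(label, camera): "pixel" ([column, row] in pixels, amid what is visible of it).
- spotter.cut_out(label, camera): "region" (420x560 bool, what is visible of it) and "pixel" ([column, row] in pixels, amid what is visible of it).
- spotter.spot_point(label, camera): "pixel" ([column, row] in pixels: a listed point, or the origin of a listed thing).
The state is a dict: "time": time; "qpos": joint angles; "dq": joint speeds; "joint_torque": joint torques, N m; "position": TCP position; "eef_rot": TCP orientation; "ft_force": force on the tool from outside, world axes, zero at the start; "wrist_torque": the same for the moment, N m; "grip_width": opening from 0.0 (shut) to 1.0 (fully open).
Only numpy, scipy, OpenCV 4.12 (cv2) and the standard library are available. Lean on these libraries where they do the work, as an engineer would, in place of code of your own. Each camera call takes 0.05 s, during which the arm holds its last target.

## Task

Lower the hinged lid of the grey instrument case until it is fully shut, then use the red-handled driver, not the fingers, to tighten the brass slotted screw in the lid clockwise until it comes to its firm stop. Finally put the driver back upright in its wooden stand, seated as it was; leave the blue dish, the capacitor and the carton where they are.

Things in the scene. Friction and masses are not known exactly. Their poses are not given: they have to be found in the camera images.
- case: Grey open plastic case fixed to the counter, 150 (x) x 200 (y) x 55 mm high, hinge along the top of its +x wall. Origin: centre of its underside; z up.
- lid (a joint): Hinge of the lid (rad): 0 shut, positive open; starts standing half open and the stiff hinge keeps it where it is left (about 1 to 3 N at the free edge lowers it). Axis: +y of the case through point lid_hinge.
- lid_hinge (a point): Middle of the hinge line, at the lid's underside, in the lid's frame: the lid is a plate 150 mm long (towards -x from here), 200 mm wide (y), 12 mm thick (z from 0 to 12 mm), outer face up when shut; then it lies on the case, its top 67 mm above the counter.
- lid_edge (a point): Middle of the lid's free edge, on its outer face; 150 mm from the hinge; same axes as the lid.
- head: Brass screw in the lid, 20 mm from the middle of its free edge. Origin: on its axis at the lid's outer face; z outwards; x, y follow the lid, NOT the screw's turning. Head: 32 mm diameter, 9 mm proud, one straight slot right across it, 8.5 mm wide, 5 mm deep. Sprung: pushed down it gives up to 4 mm (2 to 8 N) and springs back, so a blade pressed on and turned drops into the slot.
- screw (a joint): How far the screw has been turned (rad), clockwise seen from above positive: 0 fully slack, 3.6 hard stop (home); starts 2.4 to 3.3 rad short of the stop. Friction about 0.07 N m. The thread starts anywhere, so this value does not tell which way the slot points: look or feel for it.
- driver: Wide-blade driver, 118 mm long, 90 g, standing upright in its stand. Origin: underside of its black collar (40 mm diameter, 6 mm thick), which rests on the stand; z up along the axis. Above: square red handle 22 x 22 mm (flats square to x and y) from z 6 to 70 mm. Below: steel shank 8 mm diameter, ending in a flat blade 18 mm wide (x), 2 mm thick (y), 12 mm long, its end 48 mm below the origin.
- stand: Wooden block 70 x 70 x 60 mm high fixed to the counter, with an upright hole of 26 mm diameter through its middle. Origin: centre of its underside; z up.
- dish: Blue plastic bowl, 110 mm diameter, 35 mm high; bystander. Origin: centre of its underside.
- capacitor: Blue can capacitor, 35 mm diameter, 56 mm high, standing; bystander. Origin: centre of its underside.
- carton: Small cardboard carton 60 x 90 x 40 mm; bystander. Origin: centre of its underside.
Not all that is in view belongs to the job. What is shaped like the driver but green or turquoise is not meant.

How it is judged:
By the outcome, as a careful person would: the job done as asked, in the order asked, and still so for the second after the job is handed in, with the robot touching nothing.
It also fails if it takes over 69 s, if anything falls off the work surface, if the arm or the gripper's body presses on something with over 40 N, if the wrist force passes 120 N, or if a joint passes its speed limit or range.

## Working session

There is one attempt and no reset: what is moved stays moved. The work goes in short steps, Python scripts to look and compute and a tool call to move; the robot and the scene stay as the last step left them, time stands still between calls to the robot, and variables do not carry over. Pictures are saved under pics/ and viewed, and the job is handed in when it is done.

Besides the shell and the picture viewer there is one more tool, called after "Request:" by a JSON object that holds its "name" and its "arguments". move_arm: Moves the arm, as the interface text tells. Shifts and turns lie within -1 to 1; 1 stands for 1 m of shift or 90 degrees of turn. Its arguments: {"type":"object","properties":{"steps":{"type":"array"},"newtons":{"type":"number"}},"required":["steps"]}

```bash
ls; mkdir -p pics; cat > h.py <<'E'
import numpy as np, cv2
from station import r, imaging, spotter
from scipy.spatial.transform import Rotation as R
def cap(n,f=None):
    p,d=imaging.capture(n)
    if f: cv2.imwrite('pics/'+f,p)
    return p,d
def w(n,u,v,z,c=None):
    c=c or imaging.get_calibration(n)
    x=(u-c['cx'])/c['fx']*z; y=(v-c['cy'])/c['fy']*z
    V=np.array(c['view']); return (np.linalg.inv(V)@np.array([x,-y,-z,1]))[:3]
def proj(n,P,c=None):
    c=c or imaging.get_calibration(n)
    q=np.array(c['view'])@np.append(P,1); return np.array([c['cx']+c['fx']*q[0]/-q[2], c['cy']+c['fy']*(-q[1])/-q[2]])
def cloud(n,d,c=None):
    c=c or imaging.get_calibration(n)
    v,u=np.mgrid[:420,:560]; z=d
    P=np.stack([(u-c['cx'])/c['fx']*z,-(v-c['cy'])/c['fy']*z,-z,np.ones_like(z)],-1)
    W=(P@np.linalg.inv(np.array(c['view'])).T)[...,:3]; W[d<=0]=np.nan; return W
E
python3 - <<'E'
from h import *
print(r.observe())
for n in['top','side','wrist']:
    p,d=cap(n,n+'0.png'); np.save(n+'0.npy',d); c=imaging.get_calibration(n); print(n,c)
    W=cloud(n,d)
    for l in['case','lid','head','driver','stand','dish','capacitor','carton']:
        for k in spotter.look_for(l,n)[:3]:
            u,v=map(int,k['pixel']); print(l,round(k['conf'],2),u,v,W[v,u].round(3))
E
```

```text
pics
{'time': 0.0, 'qpos': array([ 1.34779894,  0.68999903, -0.19453772,  1.56635593,  0.15729534,
        0.90245955, -0.21512086]), 'dq': array([ 0.00295254,  0.00095044, -0.00057913,  0.00162134,  0.00018211,
       -0.00152737,  0.00018549]), 'joint_torque': array([-3.12581278e-04, -5.27567053e+01, -1.26691472e+00, -1.53430277e+01,
       -5.27025224e-02,  6.59715064e-03,  1.53788824e-04]), 'position': array([ 0.15854771, -0.60390358,  0.23789805]), 'eef_rot': array([ 9.91762642e-01,  1.28086010e-01, -1.70385559e-04, -8.98689194e-04]), 'ft_force': array([0.20653912, 0.07814236, 0.21690757]), 'wrist_torque': array([-0.03107689, -0.01094104,  0.00655282]), 'grip_width': 1.0014353968318124}
top {'fx': 395.00053314686517, 'fy': 395.00053314686517, 'cx': 280.5046550041762, 'cy': 201.90381414021581, 'view': array([[-0.0219903 , -0.99957987, -0.01888122, -0.01217068],
       [ 0.9873686 , -0.02467793,  0.15650636, -0.54508985],
       [-0.15690655, -0.0152011 ,  0.98749646, -0.94940223],
       [ 0.        ,  0.        ,  0.        ,  1.        ]])}
case 0.87 334 188 [ 0.555 -0.146  0.1
[... 1144 characters left out ...]
ver 0.72 136 267 [0.544 0.255 0.086]
stand 0.76 187 314 [0.428 0.239 0.058]
dish 0.81 139 235 [0.737 0.167 0.017]
dish 0.38 304 156 [ 0.561 -0.143  0.163]
capacitor 0.71 262 310 [0.375 0.143 0.039]
carton 0.94 348 178 [ 0.599 -0.364  0.031]
wrist {'fx': 351.74742081034015, 'fy': 351.74742081034015, 'cx': 279.1750036763526, 'cy': 210.97539651178883, 'view': array([[ 2.53370428e-01, -9.67369333e-01,  9.07869408e-06,
        -6.24529228e-01],
       [ 9.20498428e-01,  2.41091257e-01, -3.07502276e-01,
         4.21905695e-02],
       [ 2.97466083e-01,  7.79203401e-02,  9.51547345e-01,
        -3.91672756e-01],
       [ 0.00000000e+00,  0.00000000e+00,  0.00000000e+00,
         1.00000000e+00]])}
```

```bash
python3 - <<'E'
import cv2,numpy as np
a=cv2.imread('pics/top0.png');b=cv2.imread('pics/side0.png')
cv2.imwrite('pics/ts.png',cv2.resize(np.vstack([a[60:340,60:500],b[100:380,60:500]]),(800,1018))[:1018])
cv2.imwrite('pics/t1.png',cv2.resize(a[60:340,90:500],(800,546)))
cv2.imwrite('pics/s1.png',cv2.resize(b[100:400,60:480],(800,571)))
E
```

```text
(no output)
```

View pics/t1.png

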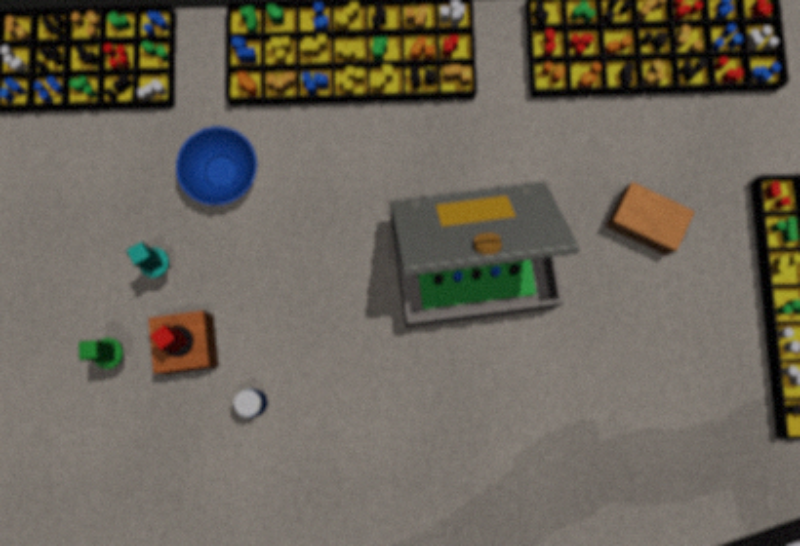

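View pics/s1.png

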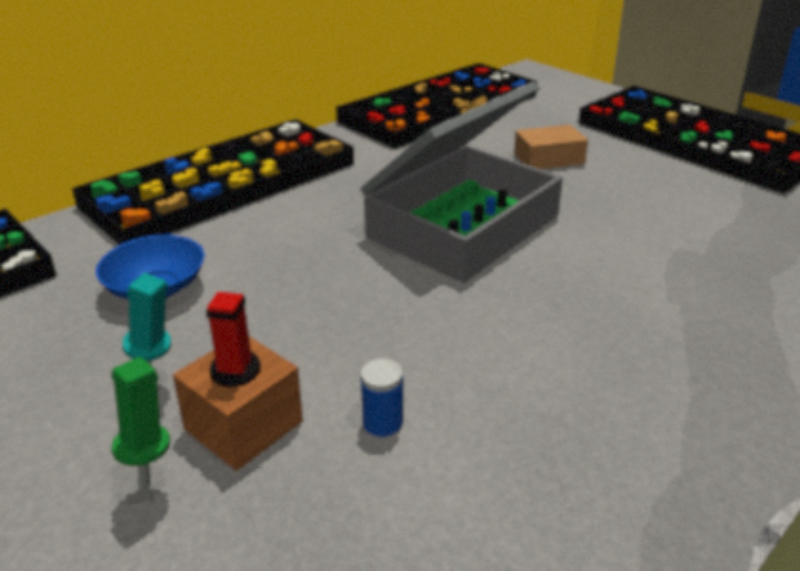

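The red-handled driver is in the wooden stand at top px (177,235). The green (141,239) and turquoise (166,190) ones are look-alikes. The lid is half open and its hinge is on the far (+x) side. Next I'll measure the geometry.

```bash
python3 - <<'E'
from h import *
out={}
p,d=cap('top'); p2,d2=cap('side')
C=imaging.get_calibration
W=cloud('top',d);W2=cloud('side',d2)
def reg(l,n,near=None):
    k=spotter.cut_out(l,n)
    if near is not None: k=sorted(k,key=lambda k:np.hypot(*(np.array(k['pixel'])-near)))
    return k[0]['region']
def rect(P,nm):
    P=P[np.isfinite(P).all(1)]
    (c,s,a)=cv2.minAreaRect(P[:,:2].astype(np.float32)*1000); print(nm,'rect',np.round(c,1),np.round(s,1),round(a,1),len(P)); 
m=reg('stand','top'); P=W[m]; rect(P[np.abs(P[:,2]-.06)<.006],'stand')
m=reg('driver','top',(177,235)); P=W[m]; print('drv z',np.nanpercentile(P[:,2],[5,50,95]))
rect(P[P[:,2]>.128],'handle'); rect(P[(P[:,2]<.072)],'collar')
hsv=cv2.cvtColor(p,cv2.COLOR_BGR2HSV)
# red mask
for n,pp,WW in(('top',p,W),('side',p2,W2)):
    hs=cv2.cvtColor(pp,cv2.COLOR_BGR2HSV); rm=((hs[...,0]<6)|(hs[...,0]>174))&(hs[...,1]>190)&(hs[...,2]>70)
    rm&=np.hypot(WW[...,0]-.46,WW[...,1]-.21)<.06
    P=WW[rm]; print(n,'red',len(P),np.nanmin(P,0).round(4),np.nanmax(P,0).round(4)); T=P[P[:,2]>.126]; print('top',len(T),np.nanmedian(T,0).round(4))
    rect(T,'redtop')
m=reg('lid','top'); m=cv2.erode(m.astype(np.uint8),np.ones((3,3)))>0
P=W[m];P=P[np.isfinite(P).all(1)]
for i in range(4):
    c=P.mean(0);u,s,v=np.linalg.svd(P-c);n=v[2]*np.sign(v[2][2]); e=(P-c)@n; P=P[np.abs(e)<.004]
print('lid n',n.round(4),'c',c.round(4),'tilt',np.degrees(np.arccos(n[2])),'yaw',np.degrees(np.arctan2(-n[1],-n[0])),len(P), e.std())
rect(P,'lid')
print('lid z',P[:,2].min(),P[:,2].max())
for nme in['lid_hinge','lid_edge','head','case','driver','stand','dish','capacitor','carton']:
  for cam,WW in(('top',W),('side',W2)):
    for k in spotter.spot_point(nme,cam)[:3]:
        u,v=k['pixel']; print(nme,cam,round(k['conf'],2),np.round([u,v],1),WW[int(v),int(u)].round(3))
np.savez('d0.npz',W=W,W2=W2,p=p,p2=p2)
E
```

```text
stand rect [468.  220.2] [70.2 70.1] 6.8 489
drv z [0.06232434 0.10127725 0.13048642]
handle rect [468.8 218.4] [20.1 20.3] 31.9 57
collar rect [466.8 214.5] [28.6 36.6] 71.7 87
top red 96 [0.4543 0.2065 0.0883] [0.4814 0.2362 0.1344]
top 83 [0.4677 0.218  0.1289]
redtop rect [467.8 218.7] [20.5 21.5] 34.6 83
side red 528 [0.4514 0.2083 0.0668] [0.4757 0.2345 0.1313]
top 139 [0.4635 0.2223 0.1295]
redtop rect [465.1 221.3] [20.  20.2] 33.2 139
lid n [0.6947 0.0761 0.7153] c [ 0.5919 -0.1543  0.1225] tilt 44.335537833164864 yaw -173.75080073099102 2797 0.0010745048598112617
lid rect [ 595.2 -154.4] [108.1 194.5] 6.5 2797
lid z 0.06406704304448563 0.17065405323189897
lid_hinge top 0.67 [333.4 157.6] [ 0.652 -0.159  0.064]
lid_hinge top 0.6 [203.9 145.6] [0.711 0.18  0.004]
lid_hinge side 0.93 [281.3 189.9] [ 0.638 -0.15   0.055]
lid_edge top 0.72 [342.2 188.5] [ 0.553 -0.163  0.165]
lid_edge side 0.92 [314.3 150.5] [ 0.819 -0.472  0.024]
lid_edge side 0.58 [302.5 217.3] [ 0.549 -0.13   0.023]
head top 0.47 [340.7 187.7] [ 0.554 -0.158  0.17 ]
head side 0.55 [310.9 154.7] [ 0.551 -0.15 
[... 222 characters left out ...]
0.5 [158.  239.3] [0.457 0.272 0.074]
driver side 0.73 [151.9 331.6] [0.443 0.289 0.049]
driver side 0.69 [184.2 292.7] [0.458 0.224 0.072]
stand top 0.79 [189.5 234.8] [0.468 0.201 0.059]
stand top 0.5 [331.5 160.8] [ 0.64  -0.152  0.078]
stand side 0.66 [190.2 325.3] [0.43  0.236 0.033]
dish top 0.92 [201.5 145.8] [0.711 0.186 0.003]
dish side 0.8 [142.7 248.6] [0.707 0.178 0.005]
capacitor top 0.45 [220.6 265.2] [0.391 0.125 0.056]
capacitor side 0.68 [262.2 324.2] [0.374 0.144 0.012]
carton top 0.81 [423. 175.] [ 0.605 -0.387  0.038]
carton top 0.17 [339.5 187.5] [ 0.554 -0.156  0.17 ]
carton side 0.65 [349.3 182.9] [ 0.598 -0.369  0.018]
carton side 0.2 [141.6 250.4] [0.7   0.183 0.006]
```

Request:
{"name": "move_arm", "arguments": {"steps": [{"translation":[0.04,0.05,0.01],"rotation":[0,0,-0.09],"jaw":0},{"translation":[0.08,0.1,0.01],"rotation":[0,0,-0.09],"jaw":0},{"translation":[0.12,0.15,0.01],"rotation":[0,0,-0.09],"jaw":0},{"translation":[0.16,0.2,0.01],"rotation":[0,0,-0.09],"jaw":0},{"translation":[0.2,0.25,0.01],"rotation":[0,0,-0.09],"jaw":0},{"translation":[0.24,0.3,0.01],"rotation":[0,0,-0.09],"jaw":0},{"translation":[0.28,0.35,0.01],"rotation":[0,0,-0.09],"jaw":0},{"translation":[0.32,0.4,0.01],"rotation":[0,0,-0.09],"jaw":0}], "newtons": 20}}

```text
time: 3.5
position: [0.4719, -0.2131, 0.249]
eef_rot: [0.998, 0.058, 0.0, 0.0]
ft_force: [-0.3, -0.6, -0.4]
grip_width: 0.119
```

Request:
{"name": "move_arm", "arguments": {"steps": [{"translation":[0.04,0.05,-0.01],"rotation":[0,0,0],"jaw":0},{"translation":[0.08,0.09,-0.03],"rotation":[0,0,0],"jaw":0},{"translation":[0.08,0.094,-0.05],"rotation":[0,0,0],"jaw":0},{"translation":[0.08,0.094,-0.06],"rotation":[0,0,0],"jaw":0}]}}

```text
time: 4.0
position: [0.5503, -0.1198, 0.1877]
eef_rot: [0.998, 0.059, -0.001, -0.0]
ft_force: [-0.0, 0.3, -0.2]
grip_width: 0.004
```

Request:
{"name": "move_arm", "arguments": {"steps": [{"translation":[0,0,-0.02],"rotation":[0,0,0],"jaw":0},{"translation":[-0.003,0,-0.035],"rotation":[0,0,0],"jaw":0},{"translation":[-0.012,-0.001,-0.048],"rotation":[0,0,0],"jaw":0},{"translation":[-0.022,-0.002,-0.06],"rotation":[0,0,0],"jaw":0},{"translation":[-0.028,-0.003,-0.07],"rotation":[0,0,0],"jaw":0},{"translation":[-0.033,-0.004,-0.08],"rotation":[0,0,0],"jaw":0},{"translation":[-0.037,-0.004,-0.09],"rotation":[0,0,0],"jaw":0},{"translation":[-0.041,-0.005,-0.1],"rotation":[0,0,0],"jaw":0}]}}

```text
time: 5.0
position: [0.5096, -0.1258, 0.0882]
eef_rot: [0.998, 0.058, 0.0, 0.0]
ft_force: [1.2, 0.2, 1.7]
grip_width: 0.006
```

Request:
{"name": "move_arm", "arguments": {"steps": [{"translation":[-0.002,0,-0.01],"rotation":[0,0,0],"jaw":0},{"translation":[-0.004,0,-0.017],"rotation":[0,0,0],"jaw":0},{"translation":[-0.004,0,-0.02],"rotation":[0,0,0],"jaw":0},{"translation":[-0.004,0,-0.022],"rotation":[0,0,0],"jaw":0}]}}

```text
time: 5.5
position: [0.5048, -0.1256, 0.0672]
eef_rot: [0.998, 0.058, -0.001, 0.0]
ft_force: [-4.2, 1.1, 22.8]
grip_width: 0.006
```

Request:
{"name": "move_arm", "arguments": {"steps": [{"translation":[0,0,0.03],"rotation":[0,0,0],"jaw":0},{"translation":[0,-0.015,0.07],"rotation":[0,0,0],"jaw":0.5},{"translation":[0.005,-0.04,0.1],"rotation":[0,0,0],"jaw":0.5},{"translation":[0.005,-0.04,0.1],"rotation":[0,0,0],"jaw":0.5}]}}

```text
time: 6.0
position: [0.5119, -0.1682, 0.1688]
eef_rot: [0.998, 0.056, 0.002, 0.001]
ft_force: [0.3, 0.7, 0.2]
grip_width: 0.325
```

```bash
python3 - <<'E'
from h import *
s=r.observe(); print(s['position'],s['qpos'].round(2),s['time'])
c=imaging.get_calibration('wrist')
p,d=cap('wrist'); W=cloud('wrist',d,c); np.savez('d1.npz',W=W,p=p,d=d)
u,v=proj('wrist',[.514,-.163,.076],c); print(u,v)
k=spotter.cut_out('head','wrist')
for q in k[:2]:
    m=q['region'];P=W[m];print(q['conf'],q['pixel'],m.sum(),np.nanmedian(P,0)); 
    T=P[np.isfinite(P).all(1)]; print(np.percentile(T[:,2],[5,25,50,75,95])); T=T[abs(T[:,2]-.0755)<.004]; print(cv2.minEnclosingCircle((T[:,:2]*1000).astype(np.float32)),T.mean(0))
cv2.imwrite('pics/w1.png',cv2.resize(p,(800,600)))
u0,v0=map(int,k[0]['pixel']); a=max(v0-45,0);b=max(u0-60,0)
cv2.imwrite('pics/w1c.png',cv2.resize(p[a:a+90,b:b+120],(800,600),interpolation=cv2.INTER_CUBIC)); print('crop',b,a)
E
```

```text
[ 0.51187175 -0.16820417  0.16877425] [ 0.29  0.67 -0.1   1.9   0.12  0.56 -1.35] 6.0
272.5673446076406 211.05544581457357
0.66 [274.5, 210.1] 1614 [ 0.51392934 -0.16297656  0.07624933]
[0.07102752 0.072701   0.07624933 0.07704042 0.077747  ]
((514.0068969726562, -163.1166229248047), 16.703624725341797) [ 0.51440038 -0.16311249  0.0755197 ]
crop 214 165
```

View pics/w1.png

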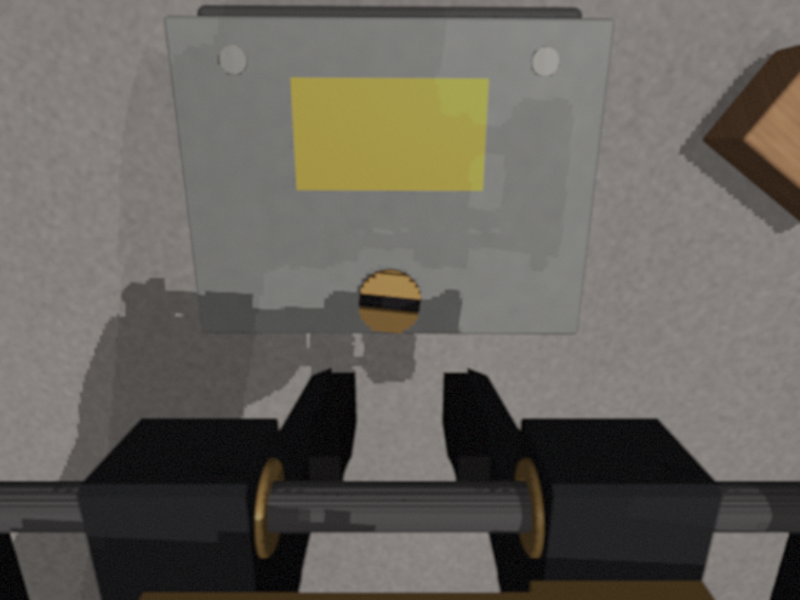

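View pics/w1c.png

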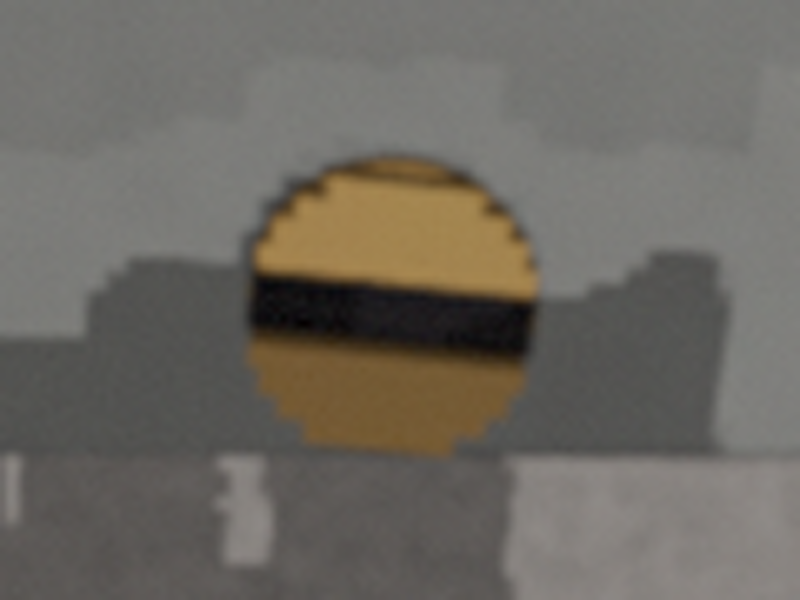

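The wrist view shows the lid lying flat and shut. The screw head is at px (274,210), with a nearly horizontal dark slot running from (252,211) to (293,214). Next I'll compute the slot direction in the world frame.

```bash
python3 - <<'E'
from h import *
D=np.load('d1.npz');W=D['W'];p=D['p'];c=imaging.get_calibration('wrist')
# dark pixels within head
g=p.max(2); vv,uu=np.mgrid[:420,:560]; m=(np.hypot(uu-273.5,vv-211)<19)&(g<60)
# ray to z=.076 plane
cam=np.linalg.inv(np.array(c['view']))
A=w('wrist',0,0,1,c)
def ray(u,v,z):
    P=w('wrist',u,v,1,c);o=cam[:3,3];t=(z-o[2])/(P[2]-o[2]);return o+t*(P-o)
Q=np.array([ray(u,v,.076) for v,u in zip(*np.where(m))])
mu=Q.mean(0);u,s,v=np.linalg.svd(Q-mu);print(m.sum(),mu,'slot yaw',np.degrees(np.arctan2(v[0][1],v[0][0]))%180,s)
s=r.observe();print(R.from_quat(s['eef_rot']).as_matrix().round(3))
E
```

```text
334 [ 0.51141768 -0.16019733  0.076     ] slot yaw 90.35677297319184 [1.41793569e-01 3.47492700e-02 5.32873946e-15]
[[ 0.993  0.115 -0.001]
 [ 0.115 -0.993  0.001]
 [-0.001 -0.001 -1.   ]]
```

Request:
{"name": "move_arm", "arguments": {"steps": [{"translation":[-0.005,0.05,0.03],"rotation":[0,0,0.1],"jaw":0.6},{"translation":[-0.01,0.11,0.06],"rotation":[0,0,0.2],"jaw":0.6},{"translation":[-0.02,0.17,0.07],"rotation":[0,0,0.29],"jaw":0.6},{"translation":[-0.03,0.23,0.07],"rotation":[0,0,0.29],"jaw":0.6},{"translation":[-0.04,0.29,0.07],"rotation":[0,0,0.29],"jaw":0.6},{"translation":[-0.045,0.35,0.07],"rotation":[0,0,0.29],"jaw":0.6},{"translation":[-0.045,0.388,0.07],"rotation":[0,0,0.29],"jaw":0.6},{"translation":[-0.045,0.388,0.07],"rotation":[0,0,0.29],"jaw":0.6}]}}

```text
time: 7.1
position: [0.4631, 0.2271, 0.2353]
eef_rot: [0.958, 0.286, -0.001, -0.001]
ft_force: [-0.2, -0.1, -0.5]
grip_width: 0.602
```

```bash
python3 - <<'E'
from h import *
s=r.observe(); print(s['position'],s['qpos'].round(2),s['time'],R.from_quat(s['eef_rot']).as_matrix().round(3)[:2])
c=imaging.get_calibration('wrist')
p,d=cap('wrist'); W=cloud('wrist',d,c); np.savez('d2.npz',W=W,p=p,d=d)
hs=cv2.cvtColor(p,cv2.COLOR_BGR2HSV); rm=((hs[...,0]<6)|(hs[...,0]>174))&(hs[...,1]>150)&(hs[...,2]>50)
P=W[rm]; P=P[np.isfinite(P).all(1)]; T=P[abs(P[:,2]-np.percentile(P[:,2],80))<.004]; print(len(P),np.percentile(P[:,2],[5,50,95]),cv2.minAreaRect((T[:,:2]*1000).astype(np.float32)),T.mean(0))
for l in('stand','driver'):
  for k in spotter.cut_out(l,'wrist')[:2]:
    P=W[k['region']];P=P[np.isfinite(P).all(1)]; print(l,k['conf'],k['pixel'],np.percentile(P[:,2],[5,50,95]))
    T=P[abs(P[:,2]-(.06 if l=='stand' else .066))<.004]
    if len(T)>9: print(cv2.minAreaRect((T[:,:2]*1000).astype(np.float32)))
cv2.imwrite('pics/w2.png',p)
E
```

```text
[0.46312571 0.22705772 0.23527016] [-0.41  0.56 -0.21  1.89  0.17  0.71 -1.71] 7.1 [[ 0.837  0.548 -0.003]
 [ 0.548 -0.837  0.001]]
1152 [0.08099242 0.13024297 0.13165128] ((467.8760986328125, 221.24044799804688), (21.642518997192383, 21.328399658203125), 33.146026611328125) [0.46836601 0.22142306 0.13066291]
stand 0.79 [281.6, 166.6] [0.04187509 0.06077365 0.06196686]
((467.0910949707031, 222.0753631591797), (70.3212890625, 70.01463317871094), 6.325750827789307)
driver 0.9 [319.1, 123.0] [0.00898032 0.06098523 0.0866421 ]
((510.8007507324219, 220.8501739501953), (48.405574798583984, 23.535354614257812), 20.02703857421875)
driver 0.81 [289.1, 193.0] [0.06610717 0.1222761  0.13148087]
((471.21234130859375, 223.1249237060547), (31.525508880615234, 37.833030700683594), 43.15842819213867)
```

View pics/w2.png

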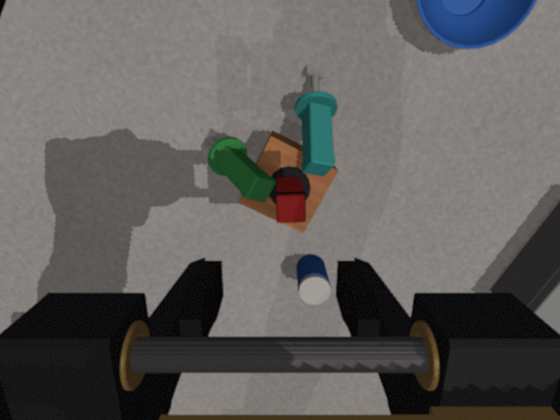

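```bash
python3 - <<'E'
from h import *
D=np.load('d2.npz');cv2.imwrite('pics/w2c.png',cv2.resize(D['p'][50:260,180:460],(800,600),interpolation=cv2.INTER_CUBIC))
p,d=cap('side'); np.savez('d3.npz',p=p,d=d); cv2.imwrite('pics/s2.png',cv2.resize(p[180:400,60:353],(800,600),interpolation=cv2.INTER_CUBIC))
p0=np.load('d0.npz')['p2'];cv2.imwrite('pics/s2b.png',cv2.resize(p0[180:400,60:353],(800,600),interpolation=cv2.INTER_CUBIC))
W=D['W']; 
for nm,lo,hi in(('green',45,75),('teal',80,97)):
    hs=cv2.cvtColor(D['p'],cv2.COLOR_BGR2HSV); m=(hs[...,0]>lo)&(hs[...,0]<hi)&(hs[...,1]>120)
    P=W[m];P=P[np.isfinite(P).all(1)]; P=P[np.hypot(P[:,0]-.5,P[:,1]-.25)<.13]
    o=P[P[:,2].argsort()]; print(nm,len(P),o[:20].mean(0),o[-20:].mean(0))
E
```

```text
green 2397 [0.47000594 0.27428875 0.03743503] [0.48137165 0.24702786 0.32230294]
teal 2749 [0.52883843 0.24236232 0.03226087] [0.47850331 0.25144093 0.32282196]
```

View pics/w2c.png

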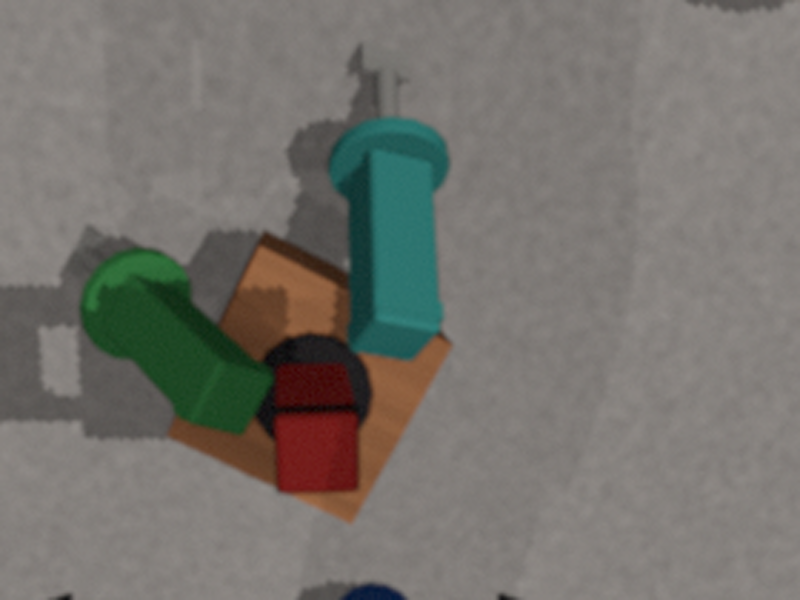

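View pics/s2.png

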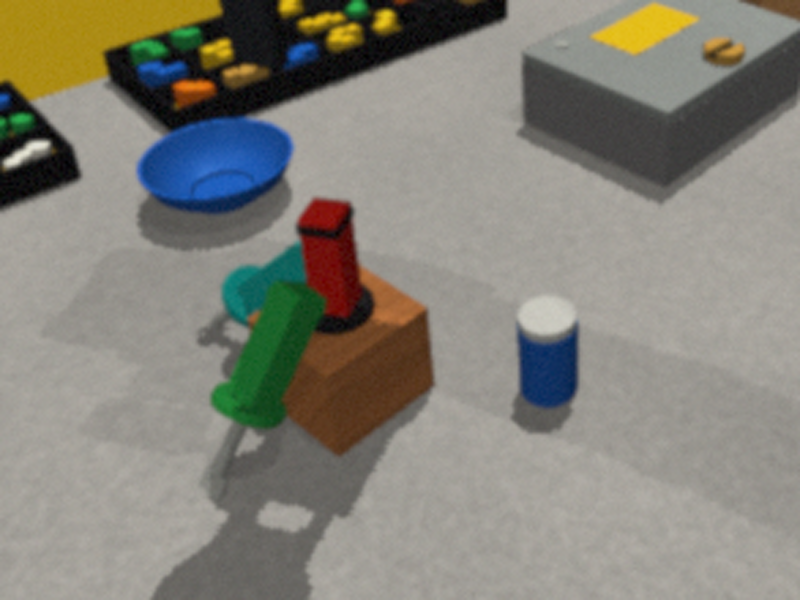

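The green and turquoise look-alikes were standing free. They have toppled on their own and now lean on the stand by the red driver. My tool never came below z 0.23 near them. I'll check the clearances before grasping.

```bash
python3 - <<'E'
from h import *
D=np.load('d2.npz');W=D['W']; D3=np.load('d3.npz'); Ws=cloud('side',D3['d'])
c0=np.array([.4680,.2212]); a=np.radians(33); ex=np.array([np.cos(a),np.sin(a)]);ey=np.array([-np.sin(a),np.cos(a)])
for n,p,WW in(('wrist',D['p'],W),('side',D3['p'],Ws)):
  hs=cv2.cvtColor(p,cv2.COLOR_BGR2HSV)
  for nm,lo,hi in(('green',45,75),('teal',80,97)):
    m=(hs[...,0]>lo)&(hs[...,0]<hi)&(hs[...,1]>120)&(WW[...,2]<.15)
    P=WW[m];P=P[np.isfinite(P).all(1)]; P=P[np.hypot(P[:,0]-.5,P[:,1]-.25)<.13]
    q=(P[:,:2]-c0)*1000; q=np.c_[q@ex,q@ey,P[:,2]*1000]
    print(n,nm,len(P))
    for z in range(30,150,10):
        s=q[(q[:,2]>=z)&(q[:,2]<z+10)]
        if len(s)>5: print(z,np.percentile(s,[2,98],axis=0)[:,:2].round(0).tolist(), 'nearest',np.hypot(s[:,0],s[:,1]).min().round(0))
  m=((hs[...,0]<6)|(hs[...,0]>174))&(hs[...,1]>150)&(hs[...,2]>50)&(np.hypot(WW[...,0]-.468,WW[...,1]-.221)<.05)
  P=WW[m]; T=P[P[:,2]>.127]; print(n,'red',cv2.minAreaRect((T[:,:2]*1000).astype(np.float32)))
E
```

```text
wrist green 2224
30 [[28.0, 42.0], [35.0, 46.0]] nearest 50.0
40 [[8.0, 44.0], [42.0, 71.0]] nearest 50.0
50 [[17.0, 44.0], [42.0, 74.0]] nearest 48.0
60 [[2.0, 16.0], [32.0, 61.0]] nearest 13.0
70 [[11.0, 28.0], [29.0, 55.0]] nearest 31.0
80 [[0.0, 14.0], [25.0, 48.0]] nearest 16.0
90 [[-4.0, 15.0], [21.0, 41.0]] nearest 16.0
100 [[1.0, 25.0], [18.0, 36.0]] nearest 29.0
wrist teal 2511
30 [[62.0, -43.0], [69.0, -7.0]] nearest 62.0
40 [[59.0, -42.0], [81.0, -8.0]] nearest 56.0
50 [[48.0, -37.0], [83.0, -13.0]] nearest 43.0
60 [[34.0, -37.0], [62.0, -13.0]] nearest 19.0
70 [[15.0, -36.0], [51.0, -12.0]] nearest 21.0
80 [[20.0, -36.0], [40.0, -14.0]] nearest 24.0
90 [[28.0, -23.0], [30.0, -18.0]] nearest 34.0
wrist red ((467.8760986328125, 221.24044799804688), (21.642518997192383, 21.328399658203125), 33.146026611328125)
side green 1128
30 [[5.0, 16.0], [36.0, 68.0]] nearest 49.0
40 [[6.0, 50.0], [35.0, 75.0]] nearest 46.0
50 [[5.0, 45.0], [37.0, 75.0]] nearest 42.0
60 [[1.0, 35.0], [29.0, 61.0]] nearest 13.0
70 [[-3.0, 31.0], [25.0, 54.0]] nearest 29.0
80 [[-6.0, 24.0], [22.0, 48.0]] nearest 20.0
90 [[-5.0, 20.0], [19.0, 41.0]] nearest 17.0
100 [[0.0, 28.0], [14.0, 37.0]] nearest 31.0
side teal 384
30 [[61.0, -15.0], [75.0, -5.0]] nearest 62.0
40 [[56.0, -37.0], [79.0, -7.0]] nearest 56.0
50 [[51.0, -28.0], [80.0, -13.0]] nearest 53.0
60 [[26.0, -19.0], [59.0, -12.0]] nearest 27.0
70 [[26.0, -18.0], [47.0, -12.0]] nearest 28.0
80 [[27.0, -18.0], [37.0, -14.0]] nearest 30.0
side red ((465.1697692871094, 221.04771423339844), (19.924671173095703, 20.35763931274414), 31.21799087524414)
```

Request:
{"name": "move_arm", "arguments": {"steps": [{"translation":[0.001,-0.001,-0.01],"rotation":[0,0,0.11],"jaw":0.6},{"translation":[0.002,-0.002,-0.02],"rotation":[0,0,0.22],"jaw":0.6},{"translation":[0.003,-0.004,-0.03],"rotation":[0,0,0.33],"jaw":0.6},{"translation":[0.004,-0.006,-0.04],"rotation":[0,0,0.44],"jaw":0.6},{"translation":[0.004,-0.006,-0.05],"rotation":[0,0,0.55],"jaw":0.6},{"translation":[0.004,-0.006,-0.06],"rotation":[0,0,0.66],"jaw":0.6},{"translation":[0.004,-0.006,-0.07],"rotation":[0,0,0.77],"jaw":0.6},{"translation":[0.004,-0.006,-0.07],"rotation":[0,0,0.88],"jaw":0.6}]}}

```text
time: 8.3
position: [0.4693, 0.214, 0.1658]
eef_rot: [0.558, 0.83, -0.001, -0.0]
ft_force: [0.4, 0.4, -0.0]
grip_width: 0.597
```

Request:
{"name": "move_arm", "arguments": {"steps": [{"translation":[0,0,0],"rotation":[0,0,0.12],"jaw":0.55},{"translation":[0,0,0],"rotation":[0,0,0.12],"jaw":0.55}]}}

```text
time: 8.55
position: [0.4697, 0.2146, 0.1664]
eef_rot: [0.481, 0.877, -0.001, -0.0]
ft_force: [0.4, -0.1, 0.4]
grip_width: 0.55
```

```bash
cat > look.py <<'E'
from h import *
import sys
s=r.observe(); print(s['position'].round(4),s['qpos'].round(2),s['time'],s['ft_force'].round(1),s['wrist_torque'].round(2)); M=R.from_quat(s['eef_rot']).as_matrix(); print('yaw',np.degrees(np.arctan2(M[1,0],M[0,0])),'zax',M[:,2].round(3))
c=imaging.get_calibration('wrist')
n=sys.argv[1]
p,d=cap('wrist',n+'.png'); np.savez(n+'.npz',p=p,d=d,view=c['view'])
E
python3 look.py w3; python3 - <<'E'
from h import *
D=np.load('w3.npz');c=imaging.get_calibration('wrist');W=cloud('wrist',D['d'],c);p=D['p']
hs=cv2.cvtColor(p,cv2.COLOR_BGR2HSV)
m=((hs[...,0]<6)|(hs[...,0]>174))&(hs[...,1]>150)&(hs[...,2]>50)&(np.hypot(W[...,0]-.468,W[...,1]-.221)<.05)
P=W[m]; T=P[P[:,2]>.126]; print('red',cv2.minAreaRect((T[:,:2]*1000).astype(np.float32)),T[:,2].mean())
E
```

```text
[0.4697 0.2146 0.1664] [-0.15  0.72 -0.6   1.95  0.64  0.68 -0.59] 8.55 [ 0.4 -0.1  0.4] [-0.07 -0.15  0.02]
yaw 122.46880539187065 zax [-0.001 -0.001 -1.   ]
red ((467.0162353515625, 222.107421875), (21.715456008911133, 21.80290412902832), 35.5099983215332) 0.13075265952149587
```

View pics/w3.png

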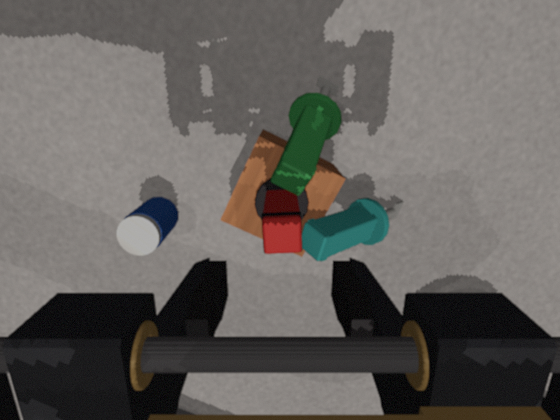

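Request:
{"name": "move_arm", "arguments": {"steps": [{"translation":[-0.003,0.008,-0.015],"rotation":[0,0,0.015],"jaw":0.45},{"translation":[-0.003,0.008,-0.025],"rotation":[0,0,0.015],"jaw":0.45},{"translation":[-0.003,0.008,-0.025],"rotation":[0,0,0.015],"jaw":0.45}]}}

```text
time: 8.98
position: [0.4658, 0.224, 0.1405]
eef_rot: [0.469, 0.883, -0.001, -0.0]
ft_force: [-0.8, -1.2, 0.1]
grip_width: 0.454
```

Request:
{"name": "move_arm", "arguments": {"steps": [{"translation":[0.001,-0.001,-0.015],"rotation":[0,0,0],"jaw":0.42},{"translation":[0.001,-0.001,-0.03],"rotation":[0,0,0],"jaw":0.42},{"translation":[0.001,-0.001,-0.046],"rotation":[0,0,0],"jaw":0.42},{"translation":[0.001,-0.001,-0.046],"rotation":[0,0,0],"jaw":0.42}]}}

```text
time: 9.48
position: [0.4668, 0.2228, 0.0942]
eef_rot: [0.469, 0.883, -0.001, -0.001]
ft_force: [1.2, 0.3, 0.6]
grip_width: 0.416
```

Request:
{"name": "move_arm", "arguments": {"steps": [{"translation":[0,0,0],"rotation":[0,0,0],"jaw":0.1},{"translation":[0,0,0],"rotation":[0,0,0],"jaw":0.1},{"translation":[0,0,0],"rotation":[0,0,0],"jaw":0.1},{"translation":[0,0,0],"rotation":[0,0,0],"jaw":0.1}], "newtons": 45}}

```text
time: 9.98
position: [0.4679, 0.2233, 0.096]
eef_rot: [0.469, 0.883, 0.0, 0.0]
ft_force: [-0.0, -0.0, 1.2]
grip_width: 0.241
```

```bash
python3 look.py w4
```

```text
[0.4679 0.2233 0.096 ] [-0.24  0.82 -0.49  1.99  0.77  0.52 -0.7 ] 9.975 [-0.  -0.   1.2] [ 0.03 -0.12  0.01]
yaw 124.0555514490817 zax [ 0.001  0.    -1.   ]
```

View pics/w4.png

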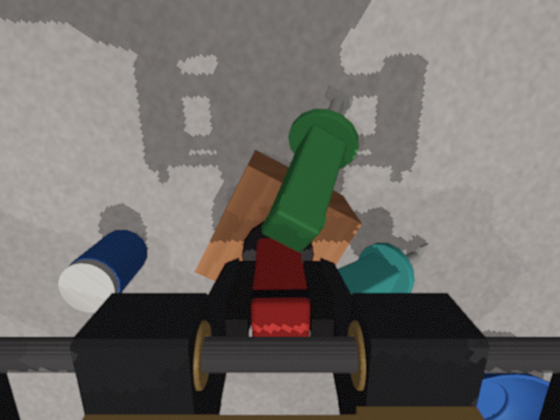

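Gripped: the 21 mm opening matches the 22 mm handle. Lifting now.

Request:
{"name": "move_arm", "arguments": {"steps": [{"translation":[0,0,0.015],"rotation":[0,0,0],"jaw":0.1},{"translation":[0,0,0.03],"rotation":[0,0,0],"jaw":0.1},{"translation":[0,0,0.05],"rotation":[0,0,0],"jaw":0.1},{"translation":[0,0,0.07],"rotation":[0,0,0],"jaw":0.1},{"translation":[0,0,0.09],"rotation":[0,0,0],"jaw":0.1},{"translation":[0,0,0.11],"rotation":[0,0,0],"jaw":0.1},{"translation":[-0.02,-0.05,0.12],"rotation":[0,0,0.1],"jaw":0.1},{"translation":[-0.02,-0.11,0.12],"rotation":[0,0,0.2],"jaw":0.1}]}}

```text
time: 11.02
position: [0.4471, 0.1138, 0.2178]
eef_rot: [0.32, 0.947, 0.001, 0.001]
ft_force: [0.9, -0.9, -1.1]
grip_width: 0.244
```

```bash
python3 look.py w5; python3 - <<'E'
from h import *
p,d=cap('side'); cv2.imwrite('pics/s5.png',cv2.resize(p[60:400,60:480],(800,648))[:600]); np.savez('s5.npz',p=p,d=d)
p,d=cap('top'); cv2.imwrite('pics/t5.png',cv2.resize(p[120:320,100:367],(800,600),interpolation=cv2.INTER_CUBIC)); np.savez('t5.npz',p=p,d=d)
E
```

```text
[0.4471 0.1138 0.2178] [ 0.15  0.61 -0.79  2.05  0.65  0.74 -0.13] 11.025 [ 0.9 -0.9 -1.1] [-0.07 -0.25  0.08]
yaw 142.62917143866812 zax [ 0.003  0.001 -1.   ]
```

View pics/w5.png

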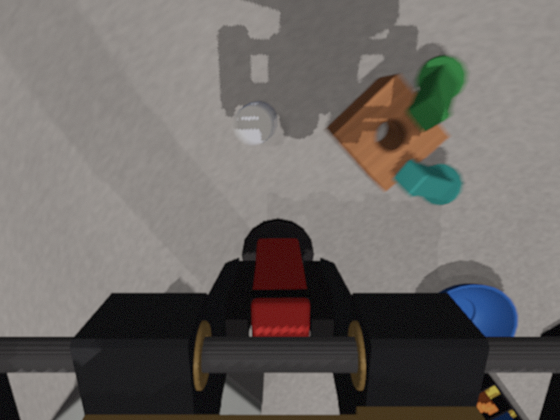

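View pics/s5.png

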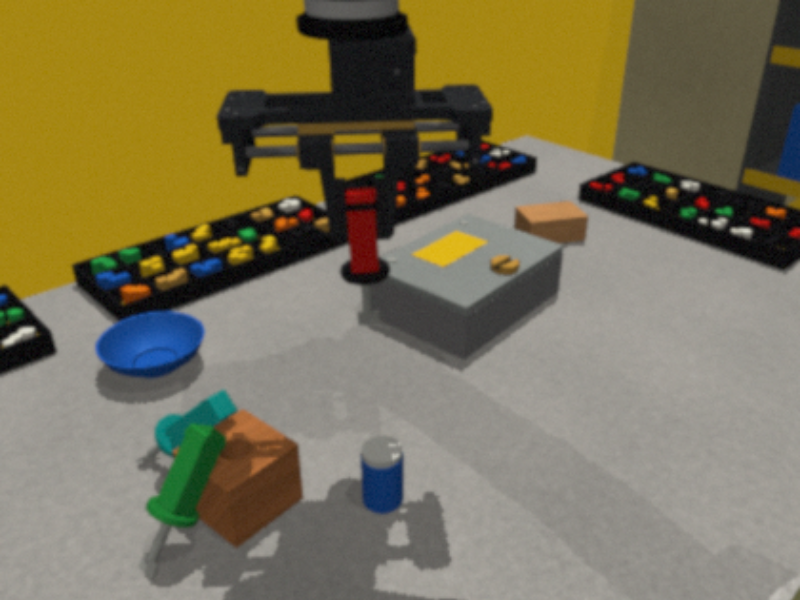

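View pics/t5.png

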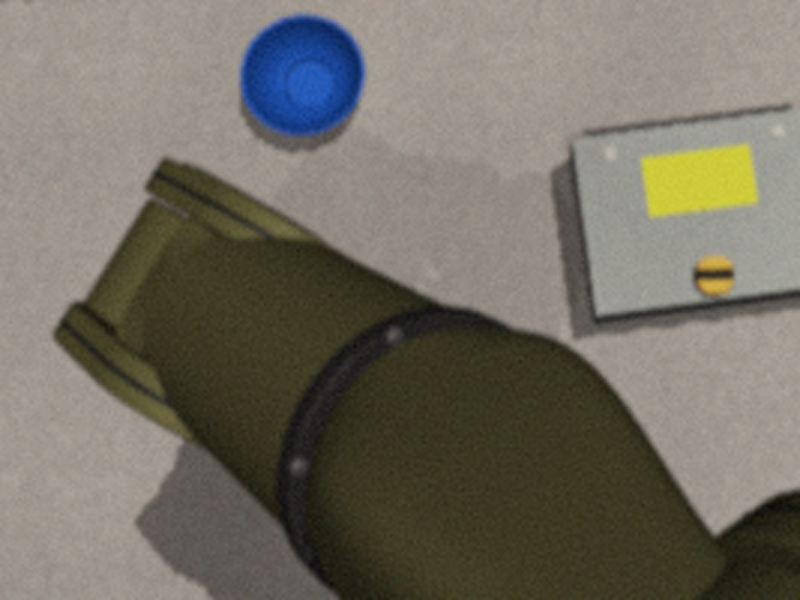

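The driver is held, the hole is free, and both look-alikes rest on the stand's edges. Next I'll zoom on the blade to see which way it faces.

```bash
python3 - <<'E'
from h import *
p=np.load('s5.npz')['p']; s=r.observe()
for z in (.218-.036,.218-.084): print(proj('side',[.4471,.1138,z]))
cv2.imwrite('pics/s5z.png',cv2.resize(p[150:270,200:310],(733,800),interpolation=cv2.INTER_CUBIC)[:600+200])
cv2.imwrite('pics/s5z.png',cv2.resize(p[150:240,200:310],(733,600),interpolation=cv2.INTER_CUBIC))
E
```

```text
[243.33307489 205.68830459]
[244.5526748  232.50531097]
```

View pics/s5z.png

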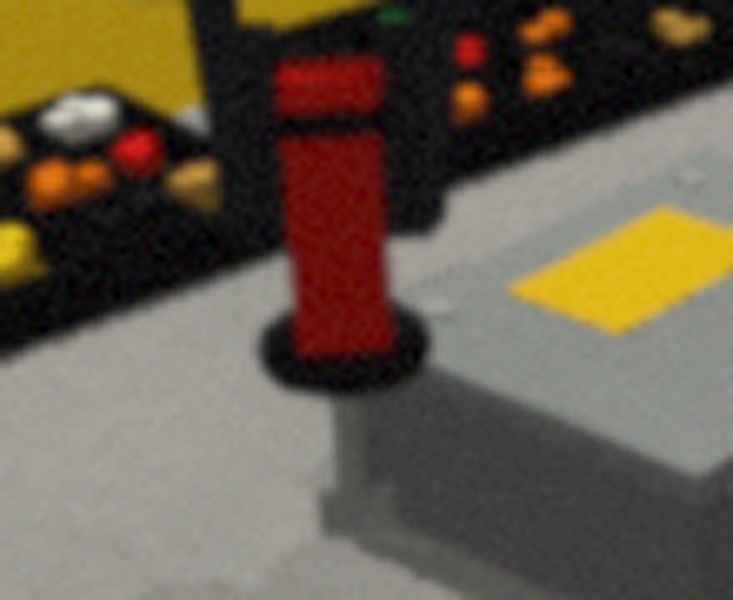

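```bash
python3 - <<'E'
from h import *
s=r.observe(); print(s['position'],s['time'],s['dq'].round(3)); print(proj('side',s['position']-[0,0,.036]),proj('side',s['position']-[0,0,.084]))
p,d=cap('side'); cv2.imwrite('pics/s6z.png',cv2.resize(p[150:240,200:310],(733,600),interpolation=cv2.INTER_CUBIC)); W=cloud('side',d)
hs=cv2.cvtColor(p,cv2.COLOR_BGR2HSV); m=((hs[...,0]<6)|(hs[...,0]>174))&(hs[...,1]>150)&(hs[...,2]>50);m[:,:225]=0;m[:,270:]=0;m[:150]=0;m[220:]=0
P=W[m];P=P[np.isfinite(P).all(1)];P=P[P[:,1]>0];print(len(P),np.percentile(P,[2,50,98],axis=0).round(4),np.mean(np.argwhere(m),0))
E
```

```text
[0.44761194 0.10874639 0.21627338] 11.175 [-0.087  0.009 -0.044 -0.043 -0.016 -0.034 -0.037]
[245.75409282 205.49395113] [246.87301204 232.13189166]
631 [[0.4345 0.1007 0.1874]
 [0.4418 0.1128 0.2226]
 [0.4551 0.1219 0.251 ]] [180.90398818 245.92762186]
```

View pics/s6z.png

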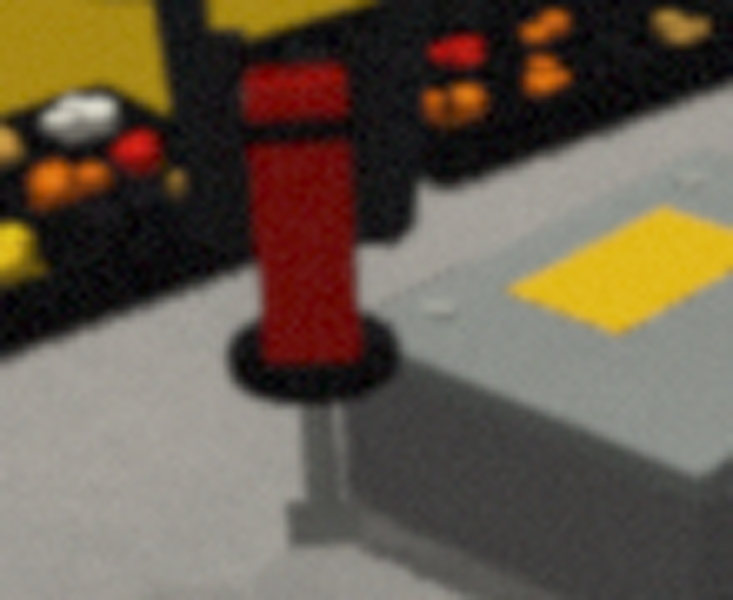

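Request:
{"name": "move_arm", "arguments": {"steps": [{"translation":[0.015,-0.05,0],"rotation":[0,0,0.1],"jaw":0.1},{"translation":[0.03,-0.1,0],"rotation":[0,0,0.2],"jaw":0.1},{"translation":[0.045,-0.15,0],"rotation":[0,0,0.3],"jaw":0.1},{"translation":[0.055,-0.2,0],"rotation":[0,0,0.4],"jaw":0.1},{"translation":[0.062,-0.24,-0.01],"rotation":[0,0,0.42],"jaw":0.1},{"translation":[0.066,-0.265,-0.02],"rotation":[0,0,0.42],"jaw":0.1},{"translation":[0.066,-0.272,-0.03],"rotation":[0,0,0.42],"jaw":0.1},{"translation":[0.066,-0.272,-0.03],"rotation":[0,0,0.42],"jaw":0.1}]}}

```text
time: 12.22
position: [0.5136, -0.157, 0.1855]
eef_rot: [0.0, 1.0, 0.001, -0.0]
ft_force: [0.7, 0.7, -0.6]
grip_width: 0.246
```

Request:
{"name": "move_arm", "arguments": {"steps": [{"translation":[0,0,0],"rotation":[0,0,0],"jaw":0.1},{"translation":[0,0,0],"rotation":[0,0,0],"jaw":0.1}]}}

```text
time: 12.48
position: [0.5141, -0.1573, 0.1864]
eef_rot: [0.0, 1.0, 0.0, 0.001]
ft_force: [0.1, 0.6, -1.6]
grip_width: 0.246
```

```bash
python3 look.py w7; python3 - <<'E'
from h import *
p,d=cap('side'); cv2.imwrite('pics/s7z.png',cv2.resize(p[70:190,230:390],(800,600),interpolation=cv2.INTER_CUBIC)); W=cloud('side',d)
s=r.observe();print(s['position'],proj('side',s['position']-[0,0,.084]),proj('side',[.514,-.163,.076]))
for k in spotter.spot_point('head','side')[:1]: print(k)
p,d=cap('top'); cv2.imwrite('pics/t7z.png',cv2.resize(p[130:250,250:410],(800,600),interpolation=cv2.INTER_CUBIC))
E
```

```text
[ 0.5141 -0.1573  0.1864] [ 0.75  0.81 -0.96  1.86  0.83  0.93  0.97] 12.475 [ 0.1  0.6 -1.6] [ 0.05 -0.11  0.05]
yaw 179.99252088152411 zax [ 0.001  0.    -1.   ]
[ 0.51391068 -0.15788747  0.18621055] [323.7552973  186.62380574] [324.51552987 196.72110874]
{'pixel': [327.0, 199.8], 'conf': 0.48}
```

View pics/s7z.png

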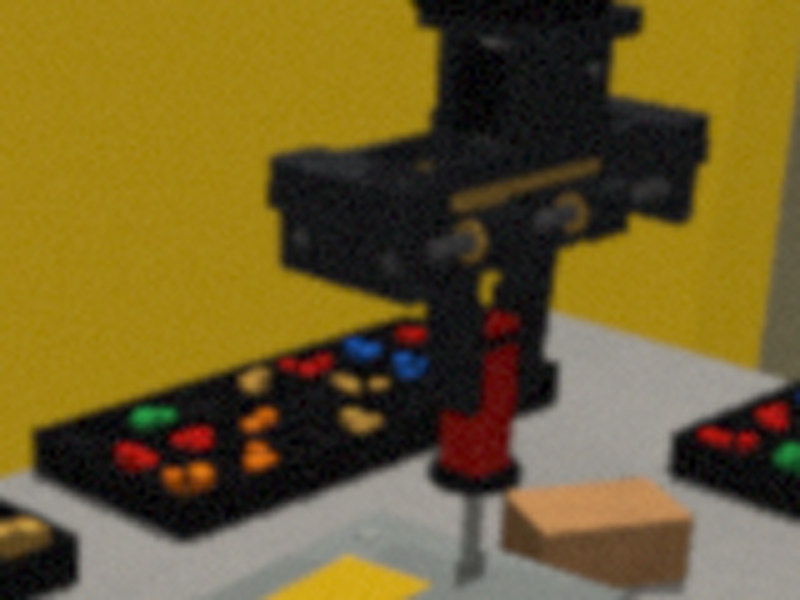

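View pics/t7z.png

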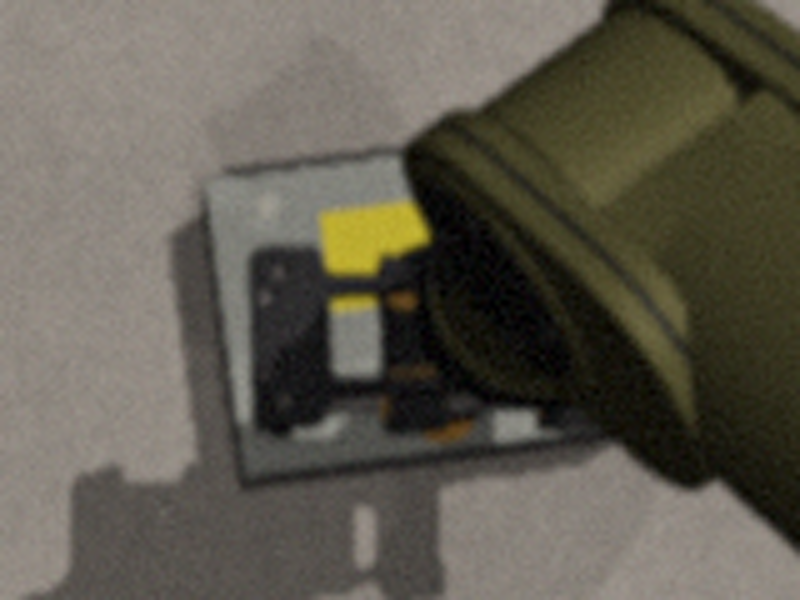

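Request:
{"name": "move_arm", "arguments": {"steps": [{"translation":[0,-0.005,-0.01],"rotation":[0,0,0],"jaw":0.1},{"translation":[0,-0.005,-0.018],"rotation":[0,0,0],"jaw":0.1},{"translation":[0,-0.005,-0.022],"rotation":[0,0,0],"jaw":0.1},{"translation":[0,-0.005,-0.024],"rotation":[0,0,0],"jaw":0.1}]}}

```text
time: 13.18
position: [0.5135, -0.1635, 0.1613]
eef_rot: [0.001, 1.0, 0.0, -0.0]
ft_force: [0.4, 0.3, -0.9]
grip_width: 0.247
```

Request:
{"name": "move_arm", "arguments": {"steps": [{"translation":[0,0,-0.003],"rotation":[0,0,0],"jaw":0.1},{"translation":[0,0,-0.003],"rotation":[0,0,0],"jaw":0.1}]}}

```text
time: 13.42
position: [0.5136, -0.1636, 0.1587]
eef_rot: [0.001, 1.0, 0.0, -0.0]
ft_force: [-0.2, -0.6, 0.0]
grip_width: 0.243
```

Request:
{"name": "move_arm", "arguments": {"steps": [{"translation":[0,0,-0.002],"rotation":[0,0,0],"jaw":0.1},{"translation":[0,0,-0.004],"rotation":[0,0,0],"jaw":0.1},{"translation":[0,0,-0.004],"rotation":[0,0,0],"jaw":0.1}]}}

```text
time: 13.8
position: [0.5137, -0.1637, 0.1547]
eef_rot: [0.001, 1.0, 0.0, 0.0]
ft_force: [-0.3, -0.4, -0.8]
grip_width: 0.247
```

Request:
{"name": "move_arm", "arguments": {"steps": [{"translation":[0,0,-0.002],"rotation":[0,0,0],"jaw":0.1},{"translation":[0,0,-0.002],"rotation":[0,0,0],"jaw":0.1}]}}

```text
time: 14.05
position: [0.5139, -0.1636, 0.153]
eef_rot: [0.001, 1.0, -0.0, 0.0]
ft_force: [-0.6, -1.0, 3.2]
grip_width: 0.249
```

```bash
python3 look.py w8; python3 - <<'E'
from h import *
p,d=cap('side'); cv2.imwrite('pics/s8z.png',cv2.resize(p[100:220,250:410],(800,600),interpolation=cv2.INTER_CUBIC))
E
```

```text
[ 0.5139 -0.1636  0.153 ] [ 0.74  0.86 -0.92  1.89  0.9   0.88  0.93] 14.05 [-0.6 -1.   3.2] [ 0.01 -0.04 -0.01]
yaw 179.86584005599994 zax [ 0. -0. -1.]
```

View pics/s8z.png

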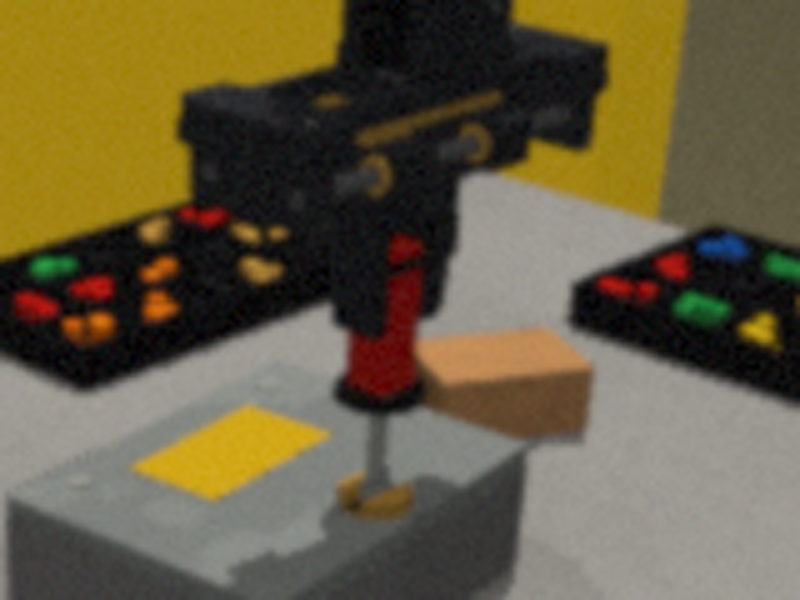

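The blade sits in the slot: contact came at slot-bottom height with about 4 N of press. Turning clockwise.

Request:
{"name": "move_arm", "arguments": {"steps": [{"translation":[0,0,0],"rotation":[0,0,-0.08],"jaw":0.1},{"translation":[0,0,0],"rotation":[0,0,-0.16],"jaw":0.1},{"translation":[0,0,0],"rotation":[0,0,-0.24],"jaw":0.1},{"translation":[0,0,0],"rotation":[0,0,-0.32],"jaw":0.1},{"translation":[0,0,0],"rotation":[0,0,-0.4],"jaw":0.1},{"translation":[0,0,0],"rotation":[0,0,-0.48],"jaw":0.1},{"translation":[0,0,0],"rotation":[0,0,-0.56],"jaw":0.1},{"translation":[0,0,0],"rotation":[0,0,-0.64],"jaw":0.1}]}}

```text
time: 15.15
position: [0.5137, -0.1627, 0.153]
eef_rot: [0.484, 0.875, 0.001, -0.0]
ft_force: [-1.2, 1.1, 3.3]
grip_width: 0.246
```

```bash
python3 look.py w9
```

```text
[ 0.5137 -0.1627  0.153 ] [ 0.61  0.78 -0.67  1.89  0.71  0.72  0.09] 15.15 [-1.2  1.1  3.3] [0.33 0.12 0.08]
yaw 122.0841981463732 zax [ 0.     0.001 -1.   ]
```

View pics/w9.png

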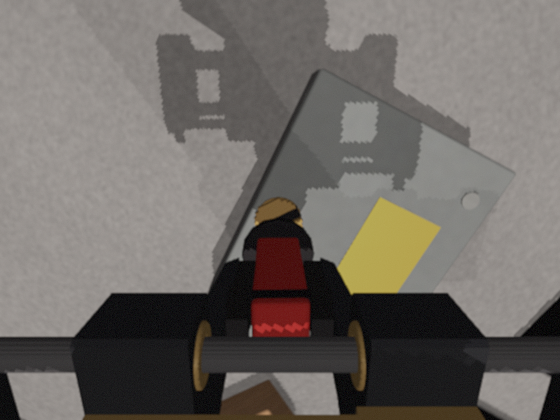

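Torque is 0.08 N·m, which matches the thread friction, and the slot follows with a little lag. Continuing.

Request:
{"name": "move_arm", "arguments": {"steps": [{"translation":[0,0,0],"rotation":[0,0,-0.08],"jaw":0.1},{"translation":[0,0,0],"rotation":[0,0,-0.16],"jaw":0.1},{"translation":[0,0,0],"rotation":[0,0,-0.24],"jaw":0.1},{"translation":[0,0,0],"rotation":[0,0,-0.32],"jaw":0.1},{"translation":[0,0,0],"rotation":[0,0,-0.4],"jaw":0.1},{"translation":[0,0,0],"rotation":[0,0,-0.48],"jaw":0.1},{"translation":[0,0,0],"rotation":[0,0,-0.56],"jaw":0.1},{"translation":[0,0,0],"rotation":[0,0,-0.64],"jaw":0.1}]}}

```text
time: 16.2
position: [0.5145, -0.1631, 0.1531]
eef_rot: [0.845, 0.534, 0.001, 0.0]
ft_force: [-0.8, 1.3, 3.1]
grip_width: 0.246
```

```bash
cat > st.py <<'E'
from h import *
s=r.observe(); M=R.from_quat(s['eef_rot']).as_matrix()
print(s['time'],s['position'].round(4),s['qpos'].round(2),'F',s['ft_force'].round(1),'T',s['wrist_torque'].round(2),'yaw',np.degrees(np.arctan2(M[1,0],M[0,0])).round(1),'zax',M[:,2].round(3),s['grip_width'].round(3))
E
python3 st.py
```

```text
Traceback (most recent call last):
  File "st.py", line 3, in <module>
    print(s['time'],s['position'].round(4),s['qpos'].round(2),'F',s['ft_force'].round(1),'T',s['wrist_torque'].round(2),'yaw',np.degrees(np.arctan2(M[1,0],M[0,0])).round(1),'zax',M[:,2].round(3),s['grip_width'].round(3))
                                                                                                                                                                                                   ^^^^^^^^^^^^^^^^^^^^^
AttributeError: 'float' object has no attribute 'round'
```

Request:
{"name": "move_arm", "arguments": {"steps": [{"translation":[0,0,0],"rotation":[0,0,-0.08],"jaw":0.1},{"translation":[0,0,0],"rotation":[0,0,-0.16],"jaw":0.1},{"translation":[0,0,0],"rotation":[0,0,-0.24],"jaw":0.1},{"translation":[0,0,0],"rotation":[0,0,-0.32],"jaw":0.1}]}}

```text
time: 16.7
position: [0.5147, -0.1635, 0.1531]
eef_rot: [0.952, 0.307, 0.001, 0.0]
ft_force: [0.4, -1.0, 3.0]
grip_width: 0.245
```

```bash
sed -i "s/s\['grip_width'\].round(3)/round(float(s['grip_width']),3)/" st.py; python3 st.py
```

```text
16.7 [ 0.5147 -0.1635  0.1531] [ 0.37  0.71 -0.25  1.9   0.3   0.56 -1.02] F [ 0.4 -1.   3. ] T [-0.02 -0.22  0.04] yaw 35.8 zax [ 0.002  0.    -1.   ] 0.245
```

Request:
{"name": "move_arm", "arguments": {"steps": [{"translation":[0,0,0],"rotation":[0,0,-0.08],"jaw":0.1},{"translation":[0,0,0],"rotation":[0,0,-0.16],"jaw":0.1},{"translation":[0,0,0],"rotation":[0,0,-0.24],"jaw":0.1}]}}

```text
time: 17.08
position: [0.5147, -0.1639, 0.1531]
eef_rot: [0.992, 0.123, 0.001, 0.0]
ft_force: [1.0, -0.6, 3.1]
grip_width: 0.243
```

```bash
python3 st.py
```

```text
17.075 [ 0.5147 -0.1639  0.1531] [ 0.31  0.7  -0.14  1.91  0.18  0.54 -1.28] F [ 1.  -0.6  3.1] T [-0.09 -0.19  0.04] yaw 14.2 zax [ 0.002 -0.001 -1.   ] 0.243
```

Request:
{"name": "move_arm", "arguments": {"steps": [{"translation":[0,0,0],"rotation":[0,0,-0.08],"jaw":0.1},{"translation":[0,0,0],"rotation":[0,0,-0.16],"jaw":0.1}]}}

```text
time: 17.32
position: [0.5146, -0.1641, 0.1531]
eef_rot: [1.0, -0.002, 0.001, 0.0]
ft_force: [0.3, -1.0, 2.7]
grip_width: 0.24
```

```bash
python3 st.py
```

```text
17.325 [ 0.5146 -0.1641  0.1531] [ 0.27  0.7  -0.07  1.91  0.1   0.53 -1.45] F [ 0.3 -1.   2.7] T [-0.26 -0.14  0.03] yaw -0.2 zax [ 0.002 -0.001 -1.   ] 0.24
```

```bash
python3 look.py w10
```

```text
[ 0.5146 -0.1641  0.1531] [ 0.27  0.7  -0.07  1.91  0.1   0.53 -1.45] 17.325 [ 0.3 -1.   2.7] [-0.26 -0.14  0.03]
yaw -0.2389911488271614 zax [ 0.002 -0.001 -1.   ]
```

View pics/w10.png

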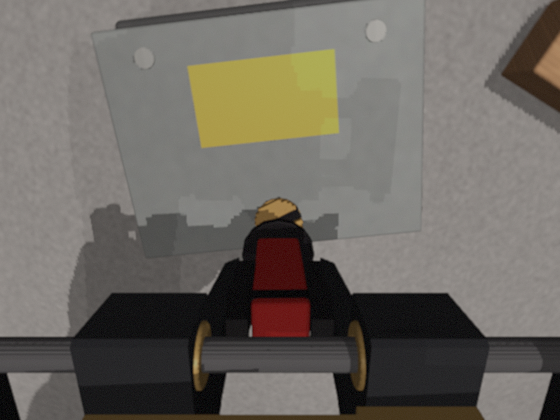

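Request:
{"name": "move_arm", "arguments": {"steps": [{"translation":[0,0,0],"rotation":[0,0,-0.07],"jaw":0.1},{"translation":[0,0,0],"rotation":[0,0,-0.14],"jaw":0.1}]}}

```text
time: 17.62
position: [0.5144, -0.1643, 0.153]
eef_rot: [0.994, -0.111, 0.001, 0.0]
ft_force: [0.7, -0.9, 2.7]
grip_width: 0.245
```

```bash
python3 st.py
```

```text
17.625 [ 0.5144 -0.1643  0.153 ] [ 0.23  0.7  -0.01  1.91  0.02  0.53 -1.59] F [ 0.7 -0.9  2.7] T [-0.32 -0.12  0.07] yaw -12.7 zax [ 0.002 -0.001 -1.   ] 0.245
```

Request:
{"name": "move_arm", "arguments": {"steps": [{"translation":[0,0,0],"rotation":[0,0,-0.07],"jaw":0.1},{"translation":[0,0,0],"rotation":[0,0,-0.14],"jaw":0.1}]}}

```text
time: 17.88
position: [0.5142, -0.1644, 0.153]
eef_rot: [0.976, -0.219, 0.001, 0.0]
ft_force: [0.0, -1.6, 3.0]
grip_width: 0.243
```

```bash
python3 st.py
```

```text
17.875 [ 0.5142 -0.1644  0.153 ] [ 0.2   0.7   0.05  1.91 -0.06  0.52 -1.73] F [ 0.  -1.6  3. ] T [-0.39 -0.    0.1 ] yaw -25.3 zax [ 0.001 -0.001 -1.   ] 0.243
```

Request:
{"name": "move_arm", "arguments": {"steps": [{"translation":[0,0,0],"rotation":[0,0,-0.07],"jaw":0.1},{"translation":[0,0,0],"rotation":[0,0,-0.12],"jaw":0.1}]}}

```text
time: 18.12
position: [0.5139, -0.1644, 0.1529]
eef_rot: [0.951, -0.309, 0.0, 0.0]
ft_force: [-0.9, -1.8, 2.9]
grip_width: 0.247
```

```bash
python3 st.py
```

```text
18.125 [ 0.5139 -0.1644  0.1529] [ 0.17  0.71  0.1   1.92 -0.12  0.52 -1.85] F [-0.9 -1.8  2.9] T [-0.28  0.04  0.27] yaw -36.1 zax [ 0.001 -0.001 -1.   ] 0.247
```

Request:
{"name": "move_arm", "arguments": {"steps": [{"translation":[0,0,0],"rotation":[0,0,-0.05],"jaw":0.1},{"translation":[0,0,0],"rotation":[0,0,-0.05],"jaw":0.1}]}}

```text
time: 18.38
position: [0.5137, -0.164, 0.1528]
eef_rot: [0.939, -0.345, 0.0, 0.0]
ft_force: [-0.7, -1.4, 2.5]
grip_width: 0.241
```

```bash
python3 look.py w11
```

```text
[ 0.5137 -0.164   0.1528] [ 0.15  0.71  0.12  1.92 -0.15  0.53 -1.9 ] 18.375 [-0.7 -1.4  2.5] [-0.32  0.14  0.44]
yaw -40.385957259116296 zax [ 0.    -0.001 -1.   ]
```

View pics/w11.png

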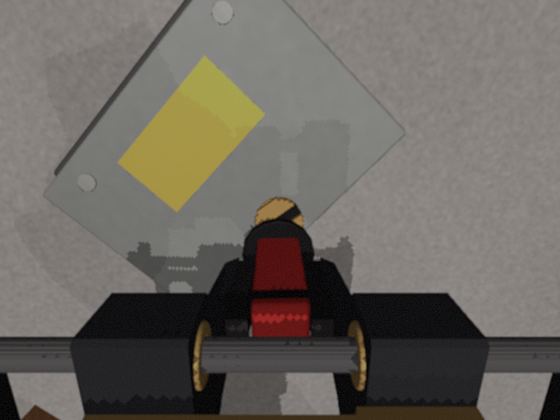

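Torque has climbed from 0.08 to 0.44 N·m over a few degrees, so this looks like the stop. One more small nudge will confirm it, then I'll back off a little and lift out.

Request:
{"name": "move_arm", "arguments": {"steps": [{"translation":[0,0,0],"rotation":[0,0,-0.03],"jaw":0.1},{"translation":[0,0,0],"rotation":[0,0,-0.03],"jaw":0.1}]}}

```text
time: 18.68
position: [0.5136, -0.1639, 0.1528]
eef_rot: [0.929, -0.369, 0.0, 0.0]
ft_force: [-0.4, -1.7, 3.8]
grip_width: 0.244
```

```bash
python3 st.py
```

```text
18.675 [ 0.5136 -0.1639  0.1528] [ 0.14  0.71  0.13  1.92 -0.17  0.53 -1.94] F [-0.4 -1.7  3.8] T [-0.44  0.17  0.56] yaw -43.3 zax [-0. -0. -1.] 0.244
```

Request:
{"name": "move_arm", "arguments": {"steps": [{"translation":[0,0,0],"rotation":[0,0,0.1],"jaw":0.1},{"translation":[0,0,0],"rotation":[0,0,0.16],"jaw":0.1},{"translation":[0,0,0.015],"rotation":[0,0,0.16],"jaw":0.1},{"translation":[0,0,0.035],"rotation":[0,0,0.16],"jaw":0.1},{"translation":[0,0,0.06],"rotation":[0,0,0.26],"jaw":0.1},{"translation":[-0.04,0.03,0.08],"rotation":[0,0,0.37],"jaw":0.1},{"translation":[-0.06,0.06,0.09],"rotation":[0,0,0.48],"jaw":0.1},{"translation":[-0.06,0.06,0.09],"rotation":[0,0,0.59],"jaw":0.1}]}}

```text
time: 19.68
position: [0.4516, -0.1008, 0.244]
eef_rot: [0.996, 0.089, -0.001, -0.001]
ft_force: [-0.4, -0.2, -0.9]
grip_width: 0.245
```

```bash
python3 look.py w12; python3 - <<'E'
from h import *
p,d=cap('side'); cv2.imwrite('pics/s12.png',cv2.resize(p[60:400,60:480],(741,600)))
p,d=cap('top'); cv2.imwrite('pics/t12.png',cv2.resize(p[120:320,100:367],(800,600),interpolation=cv2.INTER_CUBIC));np.savez('t12.npz',p=p,d=d)
E
```

```text
[ 0.4516 -0.1008  0.244 ] [ 0.21  0.47 -0.13  2.03  0.09  0.64 -1.38] 19.675 [-0.4 -0.2 -0.9] [-0.07 -0.02  0.04]
yaw 10.181102617352277 zax [-0.001  0.001 -1.   ]
```

View pics/w12.png

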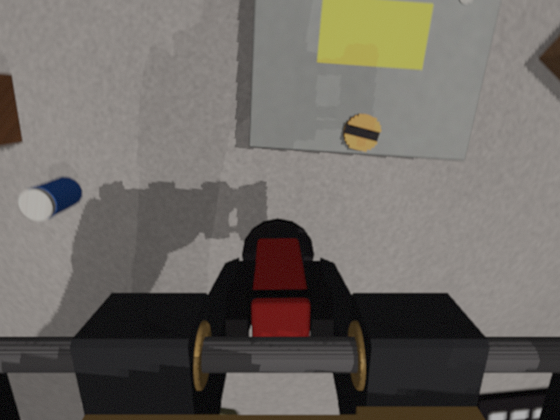

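View pics/s12.png

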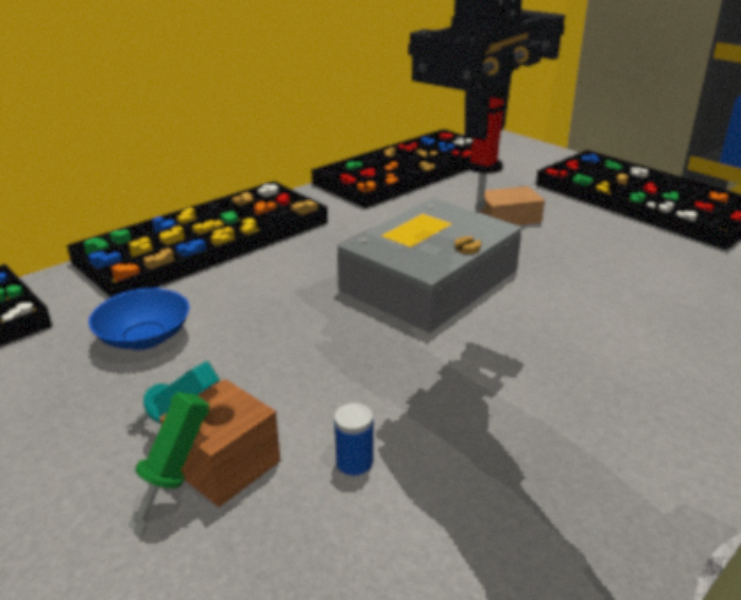

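View pics/t12.png

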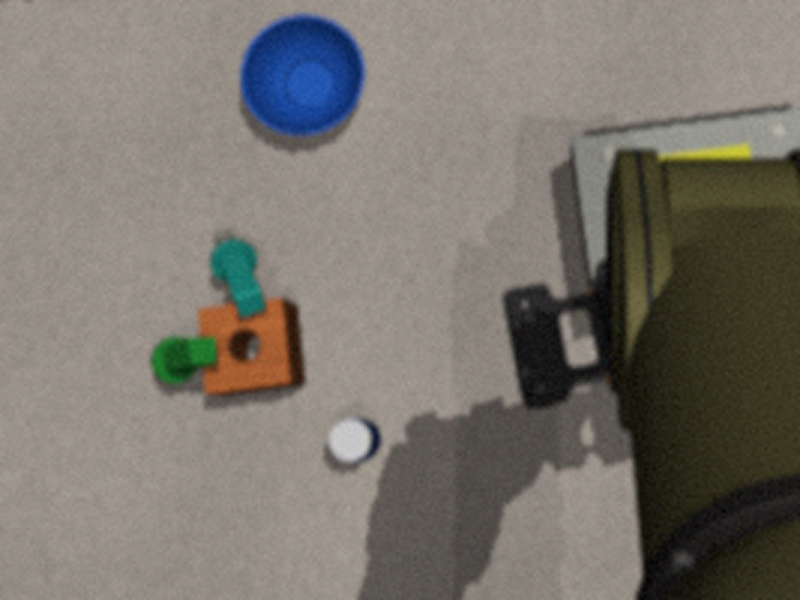

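The screw's slot has swung round by about half a turn, the lid is still shut, and the bystanders haven't moved. Heading back to the stand and checking that the look-alikes leave room.

Request:
{"name": "move_arm", "arguments": {"steps": [{"translation":[0,0.03,0],"rotation":[0,0,0.11],"jaw":0.1},{"translation":[0,0.06,0],"rotation":[0,0,0.22],"jaw":0.1},{"translation":[0,0.09,0],"rotation":[0,0,0.33],"jaw":0.1},{"translation":[0,0.12,0],"rotation":[0,0,0.44],"jaw":0.1},{"translation":[0,0.15,0],"rotation":[0,0,0.55],"jaw":0.1},{"translation":[0,0.18,0],"rotation":[0,0,0.66],"jaw":0.1},{"translation":[0,0.21,0],"rotation":[0,0,0.77],"jaw":0.1},{"translation":[0,0.22,0],"rotation":[0,0,0.88],"jaw":0.1}]}}

```text
time: 20.82
position: [0.4536, 0.1182, 0.2427]
eef_rot: [0.712, 0.702, -0.0, -0.0]
ft_force: [-0.5, -0.6, -1.1]
grip_width: 0.244
```

Request:
{"name": "move_arm", "arguments": {"steps": [{"translation":[0.01,0,0],"rotation":[0,0,0.11],"jaw":0.1},{"translation":[0.01,0,0],"rotation":[0,0,0.22],"jaw":0.1},{"translation":[0.01,0,0],"rotation":[0,0,0.38],"jaw":0.1},{"translation":[0.01,0,0],"rotation":[0,0,0.38],"jaw":0.1},{"translation":[0.01,0,0],"rotation":[0,0,0.38],"jaw":0.1}]}}

```text
time: 21.45
position: [0.4636, 0.1157, 0.2423]
eef_rot: [0.478, 0.878, -0.001, -0.001]
ft_force: [0.1, 0.2, -0.9]
grip_width: 0.243
```

```bash
python3 look.py w13; cat > chk.py <<'E'
from h import *
import sys
D=np.load(sys.argv[1]+'.npz');p=D['p'];c=dict(imaging.get_calibration('wrist'));c['view']=D['view'];W=cloud('wrist',D['d'],c)
p3,d3=cap('side');Ws=cloud('side',d3); p4,d4=cap('top');Wt=cloud('top',d4)
T=W[(abs(W[...,2]-.06)<.003)&(np.hypot(W[...,0]-.468,W[...,1]-.221)<.06)]; 
print('stand',cv2.minAreaRect((T[:,:2]*1000).astype(np.float32)),len(T))
ctr=np.array([.467,.222])
for n,p,WW in(('wrist',p,W),('side',p3,Ws),('top',p4,Wt)):
  hs=cv2.cvtColor(p,cv2.COLOR_BGR2HSV)
  for nm,lo,hi in(('green',45,75),('teal',80,97)):
    m=(hs[...,0]>lo)&(hs[...,0]<hi)&(hs[...,1]>120)&(WW[...,2]<.15); m=cv2.erode(m.astype(np.uint8),np.ones((2,2)))>0
    P=WW[m];P=P[np.isfinite(P).all(1)];P=P[np.hypot(P[:,0]-.5,P[:,1]-.25)<.13]
    rr=np.hypot(*(P[:,:2]-ctr).T)*1000
    print(n,nm,'zmax',P[:,2].max().round(3),[(z,np.percentile(rr[(P[:,2]*1000>=z)&(P[:,2]*1000<z+10)],3).round(0), P[(P[:,2]*1000>=z)&(P[:,2]*1000<z+10)][rr[(P[:,2]*1000>=z)&(P[:,2]*1000<z+10)].argsort()[:5]].mean(0).round(3).tolist()) for z in range(50,120,10) if ((P[:,2]*1000>=z)&(P[:,2]*1000<z+10)).sum()>5])
cv2.imwrite('pics/'+sys.argv[1]+'s.png',cv2.resize(p3[230:380,100:300],(800,600),interpolation=cv2.INTER_CUBIC))
E
python3 chk.py w13
```

```text
[0.4636 0.1157 0.2423] [ 0.1   0.56 -0.69  1.98  0.5   0.78 -0.31] 21.45 [ 0.1  0.2 -0.9] [-0.03 -0.14  0.01]
yaw 122.86073893175093 zax [-0.001 -0.    -1.   ]
stand ((478.0034484863281, 234.29544067382812), (95.0543212890625, 91.18843841552734), 6.228288173675537) 5137
wrist green zmax 0.103 [(50, np.float64(55.0), [0.448, 0.266, 0.055]), (60, np.float64(47.0), [0.448, 0.263, 0.066]), (70, np.float64(44.0), [0.448, 0.26, 0.077]), (80, np.float64(16.0), [0.465, 0.238, 0.089]), (90, np.float64(17.0), [0.466, 0.238, 0.09]), (100, np.float64(28.0), [0.464, 0.25, 0.1])]
wrist teal zmax 0.091 [(50, np.float64(56.0), [0.517, 0.237, 0.058]), (60, np.float64(46.0), [0.51, 0.231, 0.068]), (70, np.float64(25.0), [0.49, 0.219, 0.078]), (80, np.float64(27.0), [0.492, 0.22, 0.08]), (90, np.float64(34.0), [0.502, 0.221, 0.091])]
side green zmax 0.101 [(50, np.float64(44.0), [0.45, 0.259, 0.058]), (60, np.float64(38.0), [0.45, 0.253, 0.067]), (70, np.float64(30.0), [0.45, 0.245, 0.078]), (80, np.float64(24.0), [0.452, 0.239, 0.084]), (90, np.float64(23.0), [0.461, 0.242, 0.093]), (100, np.float64(30.0), [0.458, 0.251, 0.1])]
side teal zmax 0.087 [(50, np.float64(55.0), [0.52, 0.237, 0.056]), (60, np.float64(29.0), [0.496, 0.225, 0.069]), (70, np.float64(23.0), [0.489, 0.22, 0.075]), (80, np.float64(27.0), [0.494, 0.22, 0.081])]Traceback (most recent call last):
  File "chk.py", line 14, in <module>
    print(n,nm,'zmax',P[:,2].max().round(3),[(z,np.percentile(rr[(P[:,2]*1000>=z)&(P[:,2]*1000<z+10)],3).round(0), P[(P[:,2]*1000>=z)&(P[:,2]*1000<z+10)][rr[(P[:,2]*1000>=z)&(P[:,2]*1000<z+10)].argsort()[:5]].mean(0).round(3).tolist()) for z in range(50,120,10) if ((P[:,2]*1000>=z)&(P[:,2]*1000<z+10)).sum()>5])
                      ~~~~~~~~~~^^
    return umr_maximum(a, axis, None, out, keepdims, initial, where)
ValueError: zero-size array to reduction operation maximum which has no identity
```

View pics/w13.png

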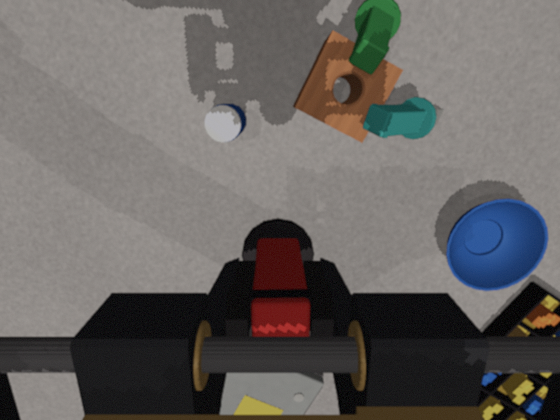

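The green one's end stands about 16–20 mm from the hole axis at z ≈ 0.085, so it could graze the 20 mm-radius collar. I'll come in about 4 mm off on the far side, since the hole has room for that, and centre once the collar is below it.

Request:
{"name": "move_arm", "arguments": {"steps": [{"translation":[0.002,0.04,0],"rotation":[0,0,0.005],"jaw":0.1},{"translation":[0.004,0.08,0],"rotation":[0,0,0.01],"jaw":0.1},{"translation":[0.006,0.1,0],"rotation":[0,0,0.01],"jaw":0.1},{"translation":[0.006,0.103,-0.02],"rotation":[0,0,0.01],"jaw":0.1},{"translation":[0.006,0.103,-0.04],"rotation":[0,0,0.01],"jaw":0.1},{"translation":[0.006,0.103,-0.05],"rotation":[0,0,0.01],"jaw":0.1},{"translation":[0.006,0.103,-0.05],"rotation":[0,0,0.01],"jaw":0.1},{"translation":[0.006,0.103,-0.05],"rotation":[0,0,0.01],"jaw":0.1}]}}

```text
time: 22.6
position: [0.47, 0.2196, 0.1933]
eef_rot: [0.469, 0.883, 0.0, 0.0]
ft_force: [0.4, 0.1, -0.7]
grip_width: 0.247
```

```bash
python3 look.py w14; python3 - <<'E'
from h import *
s=r.observe();print(s['position'])
p,d=cap('side'); cv2.imwrite('pics/s14.png',cv2.resize(p[210:360,110:310],(800,600),interpolation=cv2.INTER_CUBIC))
print('hole',proj('side',[.4673,.2218,.06]),'tip',proj('side',s['position']-[0,0,.084]))
E
```

```text
[0.47   0.2196 0.1933] [-0.15  0.68 -0.62  1.92  0.58  0.73 -0.52] 22.6 [ 0.4  0.1 -0.7] [-0.05 -0.11 -0.  ]
yaw 124.0334798052703 zax [ 0.001  0.001 -1.   ]
[0.47007551 0.21957396 0.19343302]
hole [182.96011981 294.2389572 ] tip [179.38533411 266.84736009]
```

View pics/s14.png

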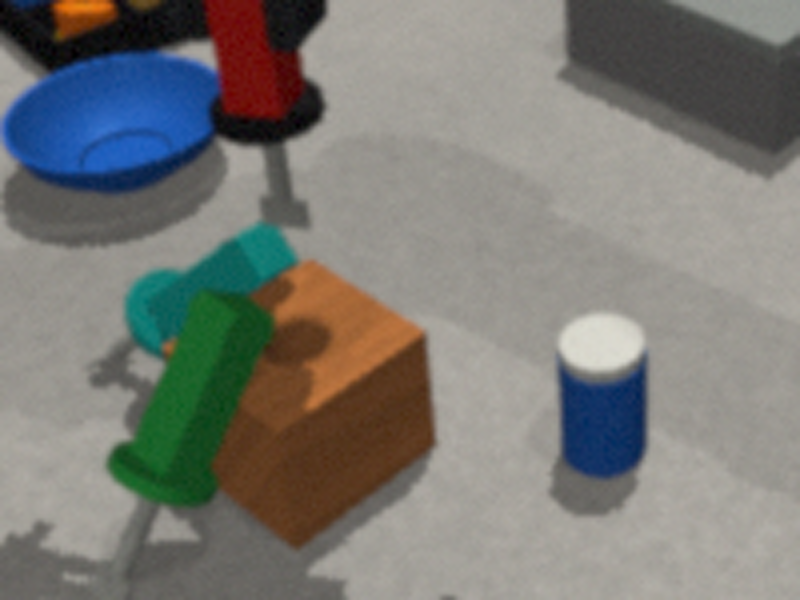

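View pics/w14.png

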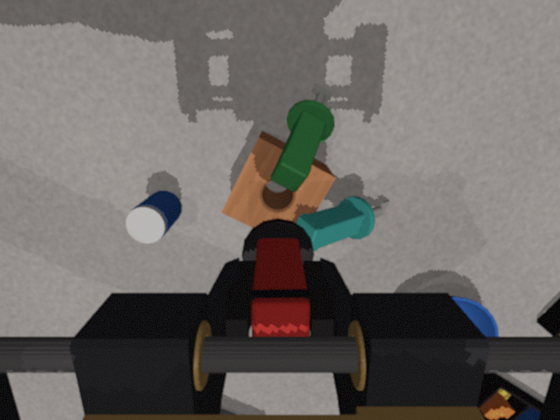

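```bash
python3 - <<'E'
from h import *
s=r.observe();P=s['position']
print(proj('side',[P[0],P[1],.06]),proj('side',[.4673,.2218,.06]))
# jacobian px per mm
b=proj('side',[.4673,.2218,.06]);print((proj('side',[.4773,.2218,.06])-b)/10,(proj('side',[.4673,.2318,.06])-b)/10)
# hole centre from wrist image w14: dark hole, visible
D=np.load('w14.npz');c=dict(imaging.get_calibration('wrist'));c['view']=D['view']
cv2.imwrite('pics/w14z.png',cv2.resize(D['p'][110:260,200:400],(800,600),interpolation=cv2.INTER_CUBIC))
D=np.load('w13.npz');c['view']=D['view'];o=np.linalg.inv(c['view'])[:3,3]
p=D['p']; cv2.imwrite('pics/w13z.png',cv2.resize(p[20:170,270:470],(800,600),interpolation=cv2.INTER_CUBIC))
for uv in((347,88),):
    q=w('wrist',*uv,1,c);t=(.06-o[2])/(q[2]-o[2]);print(o+t*(q-o))
E
```

```text
[183.27507925 292.68381637] [182.96011981 294.2389572 ]
[-0.34742187 -0.3161225 ] [-0.58006558  0.30745483]
[0.46592302 0.22228547 0.06      ]
```

View pics/w13z.png

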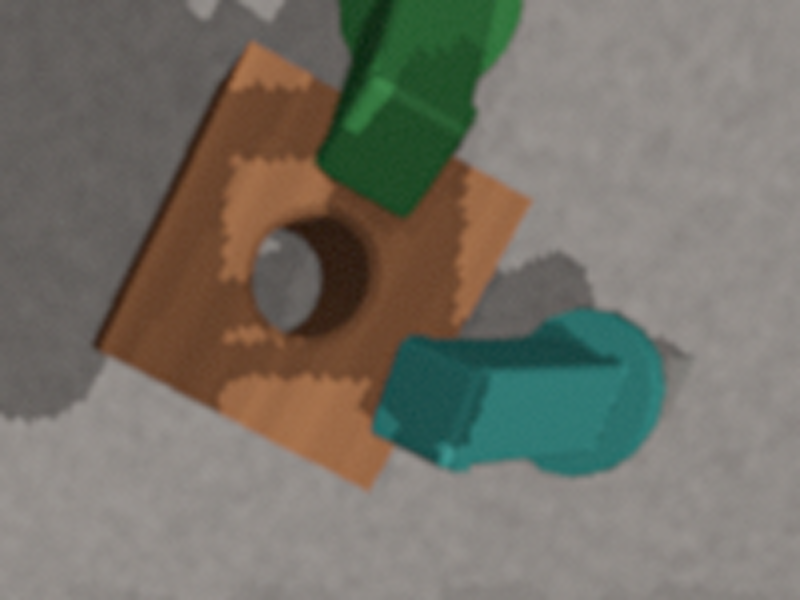

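Request:
{"name": "move_arm", "arguments": {"steps": [{"translation":[0,0.002,-0.015],"rotation":[0,0,0],"jaw":0.1},{"translation":[0,0.002,-0.03],"rotation":[0,0,0],"jaw":0.1},{"translation":[0,0.002,-0.04],"rotation":[0,0,0],"jaw":0.1},{"translation":[0,0.002,-0.04],"rotation":[0,0,0],"jaw":0.1},{"translation":[0,0.002,-0.04],"rotation":[0,0,0],"jaw":0.1}]}}

```text
time: 23.32
position: [0.4697, 0.2215, 0.1528]
eef_rot: [0.469, 0.883, 0.0, 0.0]
ft_force: [0.8, -0.3, -1.1]
grip_width: 0.247
```

```bash
python3 st.py; python3 look.py w15;python3 - <<'E'
from h import *
s=r.observe();print(s['position'])
p,d=cap('side'); cv2.imwrite('pics/s15.png',cv2.resize(p[230:320,130:250],(800,600),interpolation=cv2.INTER_CUBIC))
print('hole',proj('side',[.467,.222,.06]),'tip',proj('side',s['position']-[0,0,.084]))
E
```

```text
23.325 [0.4697 0.2215 0.1528] [-0.19  0.73 -0.57  1.95  0.64  0.64 -0.58] F [ 0.8 -0.3 -1.1] T [-0.   -0.13  0.  ] yaw 124.1 zax [ 0.  0. -1.] 0.247
[0.4697 0.2215 0.1528] [-0.19  0.73 -0.57  1.95  0.64  0.64 -0.58] 23.325 [ 0.8 -0.3 -1.1] [-0.   -0.13  0.  ]
yaw 124.07139809100325 zax [ 0.  0. -1.]
[0.46981958 0.22158663 0.15299099]
hole [182.95062089 294.39571345] tip [181.50920498 288.82377938]
```

View pics/s15.png

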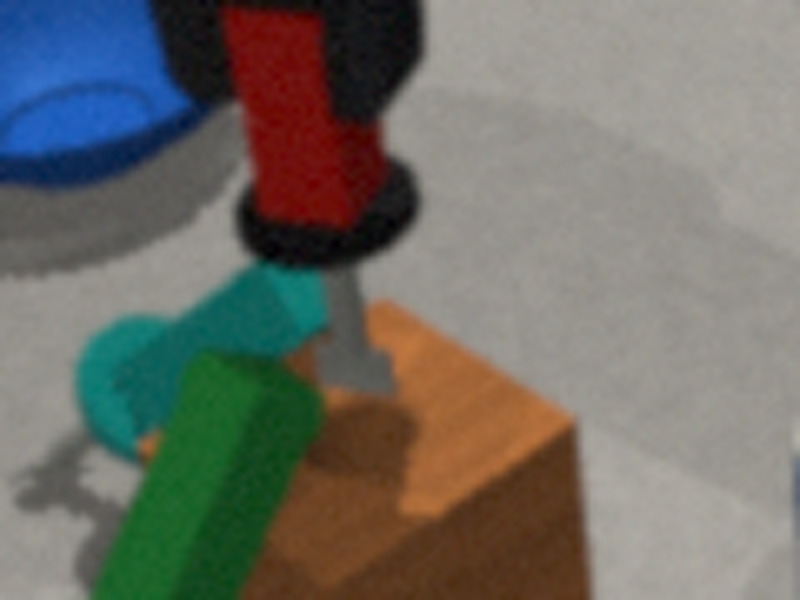

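Request:
{"name": "move_arm", "arguments": {"steps": [{"translation":[-0.001,-0.002,0],"rotation":[0,0,0],"jaw":0.1},{"translation":[-0.001,-0.002,-0.01],"rotation":[0,0,0],"jaw":0.1},{"translation":[-0.001,-0.002,-0.02],"rotation":[0,0,0],"jaw":0.1},{"translation":[-0.001,-0.002,-0.02],"rotation":[0,0,0],"jaw":0.1}]}}

```text
time: 23.92
position: [0.4681, 0.219, 0.1317]
eef_rot: [0.469, 0.883, -0.001, -0.0]
ft_force: [0.7, 0.2, -1.3]
grip_width: 0.247
```

```bash
python3 st.py; python3 - <<'E'
from h import *
p,d=cap('side'); cv2.imwrite('pics/s16.png',cv2.resize(p[230:320,130:250],(800,600),interpolation=cv2.INTER_CUBIC))
E
```

```text
23.925 [0.4681 0.219  0.1317] [-0.21  0.76 -0.53  1.97  0.68  0.59 -0.61] F [ 0.7  0.2 -1.3] T [ 0.01 -0.15  0.01] yaw 124.1 zax [-0.002 -0.001 -1.   ] 0.247
```

View pics/s16.png

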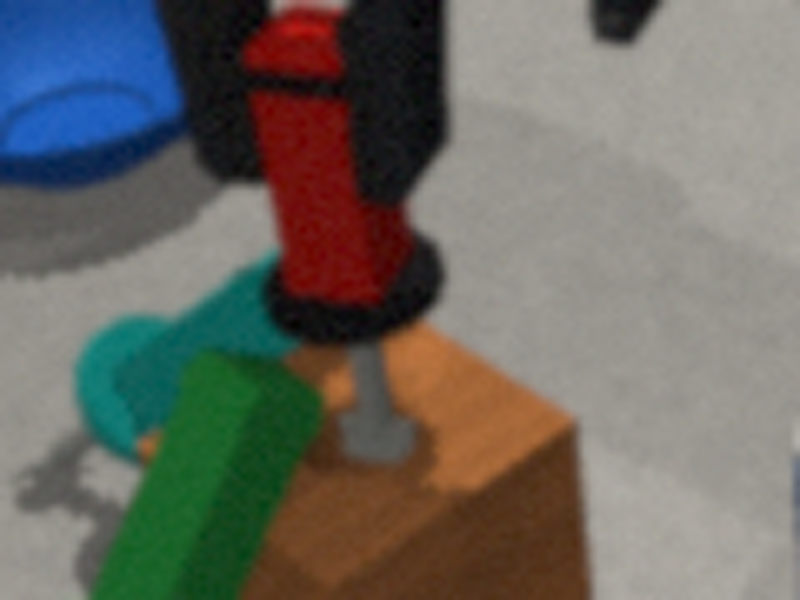

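Request:
{"name": "move_arm", "arguments": {"steps": [{"translation":[0,0,-0.006],"rotation":[0,0,0],"jaw":0.1},{"translation":[0,0,-0.012],"rotation":[0,0,0],"jaw":0.1},{"translation":[0,0,-0.012],"rotation":[0,0,0],"jaw":0.1}]}}

```text
time: 24.35
position: [0.4684, 0.2191, 0.1202]
eef_rot: [0.469, 0.883, -0.0, -0.0]
ft_force: [0.6, -0.2, -0.3]
grip_width: 0.242
```

```bash
python3 st.py; python3 - <<'E'
from h import *
p,d=cap('side'); cv2.imwrite('pics/s17.png',cv2.resize(p[230:320,130:250],(800,600),interpolation=cv2.INTER_CUBIC))
E
```

```text
24.35 [0.4684 0.2191 0.1202] [-0.22  0.78 -0.51  1.98  0.7   0.56 -0.63] F [ 0.6 -0.2 -0.3] T [-0.01 -0.13 -0.06] yaw 124.1 zax [-0.001 -0.001 -1.   ] 0.242
```

View pics/s17.png

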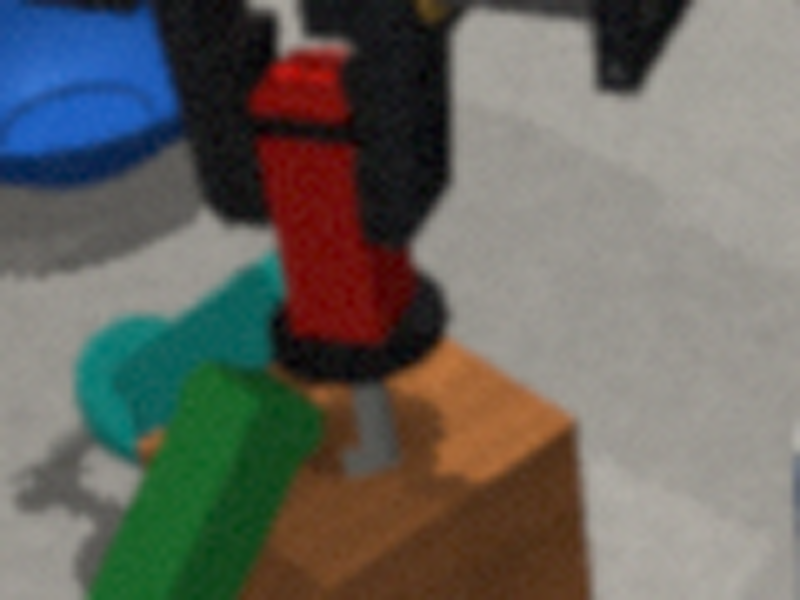

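Request:
{"name": "move_arm", "arguments": {"steps": [{"translation":[0,0,-0.006],"rotation":[0,0,0],"jaw":0.1},{"translation":[0,0,-0.01],"rotation":[0,0,0],"jaw":0.1},{"translation":[0,0,-0.01],"rotation":[0,0,0],"jaw":0.1}]}}

```text
time: 24.78
position: [0.4684, 0.2192, 0.1104]
eef_rot: [0.469, 0.883, -0.0, -0.0]
ft_force: [-0.6, 0.4, 0.2]
grip_width: 0.247
```

```bash
python3 st.py; python3 - <<'E'
from h import *
p,d=cap('side'); cv2.imwrite('pics/s18.png',cv2.resize(p[230:320,130:250],(800,600),interpolation=cv2.INTER_CUBIC))
E
```

```text
24.775 [0.4684 0.2192 0.1104] [-0.23  0.8  -0.5   1.99  0.72  0.54 -0.64] F [-0.6  0.4  0.2] T [-0.03 -0.11  0.01] yaw 124.1 zax [-0.001 -0.    -1.   ] 0.247
```

View pics/s18.png

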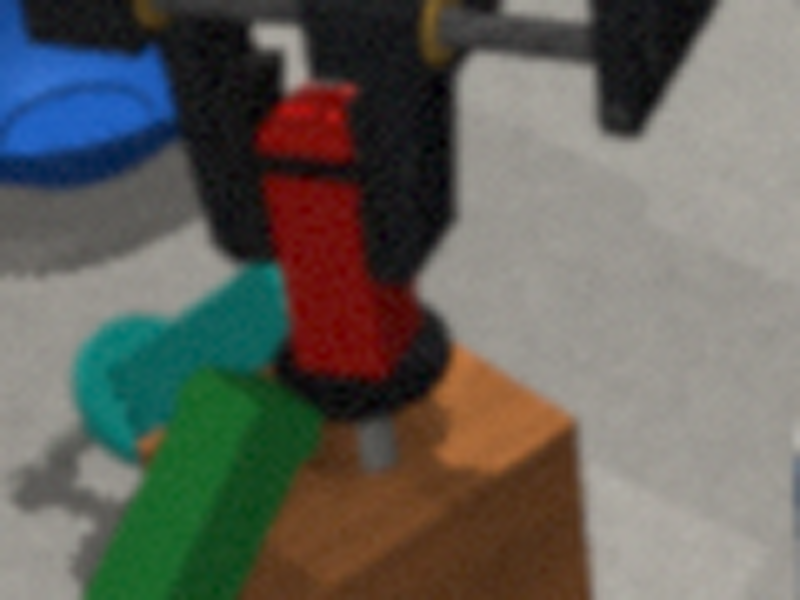

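Request:
{"name": "move_arm", "arguments": {"steps": [{"translation":[0,0,-0.006],"rotation":[0,0,0],"jaw":0.1},{"translation":[0,0,-0.012],"rotation":[0,0,0],"jaw":0.1},{"translation":[0,0,-0.012],"rotation":[0,0,0],"jaw":0.1}]}}

```text
time: 25.2
position: [0.4683, 0.2191, 0.0982]
eef_rot: [0.469, 0.883, -0.001, -0.0]
ft_force: [0.7, -0.4, -1.4]
grip_width: 0.249
```

```bash
python3 st.py; python3 - <<'E'
from h import *
p,d=cap('side'); cv2.imwrite('pics/s19.png',cv2.resize(p[230:320,130:250],(800,600),interpolation=cv2.INTER_CUBIC))
E
```

```text
25.2 [0.4683 0.2191 0.0982] [-0.24  0.81 -0.47  1.99  0.74  0.51 -0.66] F [ 0.7 -0.4 -1.4] T [-0.02 -0.11 -0.02] yaw 124.1 zax [-0.001 -0.001 -1.   ] 0.249
```

View pics/s19.png

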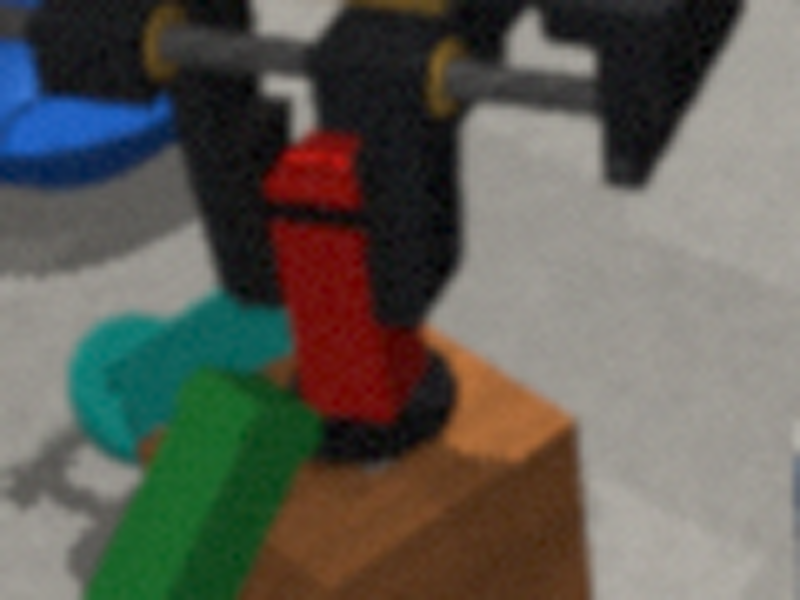

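Request:
{"name": "move_arm", "arguments": {"steps": [{"translation":[-0.0005,0.001,-0.002],"rotation":[0,0,0],"jaw":0.1},{"translation":[-0.0005,0.001,-0.003],"rotation":[0,0,0],"jaw":0.1},{"translation":[-0.0005,0.001,-0.003],"rotation":[0,0,0],"jaw":0.1}]}}

```text
time: 25.62
position: [0.4681, 0.2206, 0.0959]
eef_rot: [0.469, 0.883, 0.0, 0.0]
ft_force: [-1.1, 0.7, 1.1]
grip_width: 0.245
```

```bash
python3 st.py
```

```text
25.625 [0.4681 0.2206 0.0959] [-0.25  0.82 -0.47  2.    0.75  0.51 -0.67] F [-1.1  0.7  1.1] T [ 0.06 -0.05  0.02] yaw 124.1 zax [ 0.  0. -1.] 0.245
```

Request:
{"name": "move_arm", "arguments": {"steps": [{"translation":[0,0.0005,-0.001],"rotation":[0,0,0],"jaw":0.1},{"translation":[0,0.0005,-0.001],"rotation":[0,0,0],"jaw":0.1}]}}

```text
time: 25.88
position: [0.468, 0.2207, 0.0958]
eef_rot: [0.469, 0.883, -0.0, 0.0]
ft_force: [-3.3, -1.6, 11.7]
grip_width: 0.246
```

```bash
python3 st.py; python3 - <<'E'
from h import *
p,d=cap('side'); cv2.imwrite('pics/s20.png',cv2.resize(p[230:320,130:250],(800,600),interpolation=cv2.INTER_CUBIC))
E
```

```text
25.875 [0.468  0.2207 0.0958] [-0.25  0.82 -0.47  2.    0.75  0.51 -0.67] F [-3.3 -1.6 11.7] T [-0.34  0.39  0.07] yaw 124.1 zax [ 0.001 -0.001 -1.   ] 0.246
```

View pics/s20.png

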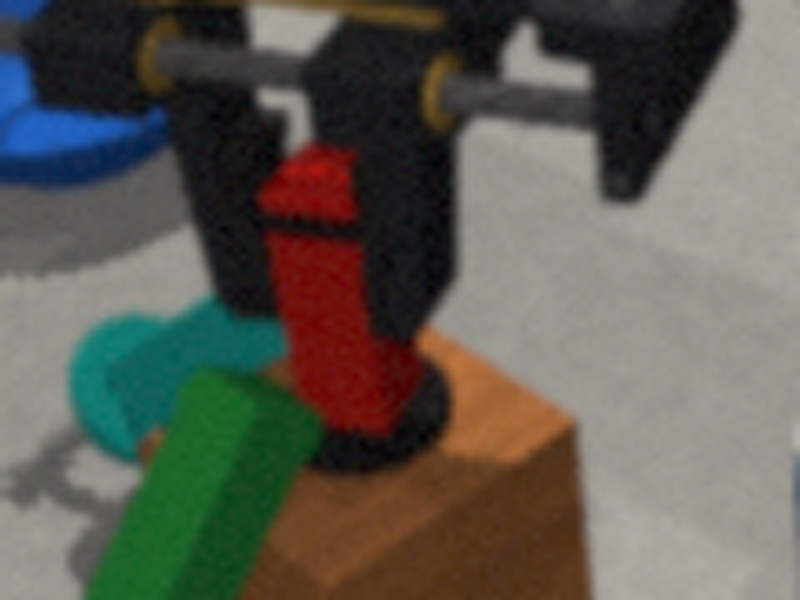

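The collar is seated: 11.7 N at TCP z 0.0958, the same height as at the grasp. Releasing gently and withdrawing.

Request:
{"name": "move_arm", "arguments": {"steps": [{"translation":[0,0,0.0005],"rotation":[0,0,0],"jaw":0.3},{"translation":[0,0,0.0005],"rotation":[0,0,0],"jaw":0.36},{"translation":[0,0,0.0005],"rotation":[0,0,0],"jaw":0.36},{"translation":[0,0,0.015],"rotation":[0,0,0],"jaw":0.36},{"translation":[0,0,0.035],"rotation":[0,0,0],"jaw":0.36},{"translation":[0,0,0.07],"rotation":[0,0,0],"jaw":0.36},{"translation":[0,0,0.12],"rotation":[0,0,0],"jaw":0.36},{"translation":[0,-0.05,0.16],"rotation":[0,0,0],"jaw":0.36}]}}

```text
time: 26.92
position: [0.4684, 0.176, 0.257]
eef_rot: [0.466, 0.885, 0.003, 0.0]
ft_force: [1.2, -0.9, -0.8]
grip_width: 0.364
```

Request:
{"name": "move_arm", "arguments": {"steps": [{"translation":[-0.02,-0.06,0],"rotation":[0,0,0],"jaw":0.36},{"translation":[-0.04,-0.12,0],"rotation":[0,0,0],"jaw":0.36},{"translation":[-0.04,-0.12,0],"rotation":[0,0,0],"jaw":0.36}]}}

```text
time: 27.3
position: [0.426, 0.0464, 0.254]
eef_rot: [0.472, 0.881, -0.003, -0.0]
ft_force: [-0.1, 0.7, -0.0]
grip_width: 0.357
```

```bash
python3 look.py w21; python3 - <<'E'
from h import *
p,d=cap('side'); W=cloud('side',d);cv2.imwrite('pics/s21.png',cv2.resize(p[60:400,60:480],(741,600)))
cv2.imwrite('pics/s21z.png',cv2.resize(p[230:320,130:250],(800,600),interpolation=cv2.INTER_CUBIC))
D=np.load('w21.npz');c=dict(imaging.get_calibration('wrist'));c['view']=D['view'];Ww=cloud('wrist',D['d'],c)
for n,pp,WW in(('side',p,W),('wrist',D['p'],Ww)):
  hs=cv2.cvtColor(pp,cv2.COLOR_BGR2HSV); m=((hs[...,0]<6)|(hs[...,0]>174))&(hs[...,1]>150)&(hs[...,2]>50)&(np.hypot(WW[...,0]-.468,WW[...,1]-.221)<.05)
  T=WW[m];T=T[T[:,2]>.127]; print(n,len(T)); 
  if len(T): print(cv2.minAreaRect((T[:,:2]*1000).astype(np.float32)),T[:,2].mean())
p,d=cap('top'); cv2.imwrite('pics/t21.png',cv2.resize(p[100:320,100:500],(800,440)));Wt=cloud('top',d)
for l in('dish','capacitor','carton','lid'):
  for cam,WW in(('top',Wt),('side',W)):
    k=spotter.look_for(l,cam)[:1]
    for q in k: u,v=map(int,q['pixel']);print(l,cam,q['pixel'],WW[v,u].round(3))
m=spotter.cut_out('lid','top')[0]['region'];P=Wt[m];print('lid z',np.percentile(P[:,2],[10,50,90]))
E
```

```text
[0.426  0.0464 0.254 ] [ 0.27  0.49 -0.73  2.09  0.49  0.74 -0.19] 27.3 [-0.1  0.7 -0. ] [ 0.02 -0.13 -0.02]
yaw 123.61011896008308 zax [-0.003 -0.005 -1.   ]
side 144
((466.508544921875, 218.90711975097656), (20.577564239501953, 19.847166061401367), 34.75826644897461) 0.12954591737095755
wrist 1084
((468.17333984375, 218.33123779296875), (22.925474166870117, 21.531570434570312), 33.84913635253906) 0.1305816331310863
dish top [200.7, 142.9] [0.72  0.189 0.001]
dish side [139.4, 240.1] [0.73  0.172 0.011]
capacitor top [421.4, 174.9] [ 0.608 -0.382  0.04 ]
capacitor side [258.3, 308.6] [0.378 0.148 0.044]
carton top [422.4, 173.1] [ 0.611 -0.385  0.039]
carton side [348.8, 177.7] [ 0.598 -0.363  0.035]
lid top [334.4, 188.4] [ 0.571 -0.157  0.071]
lid side [300.4, 197.2] [ 0.563 -0.137  0.066]
lid z [nan nan nan]
```

View pics/s21.png

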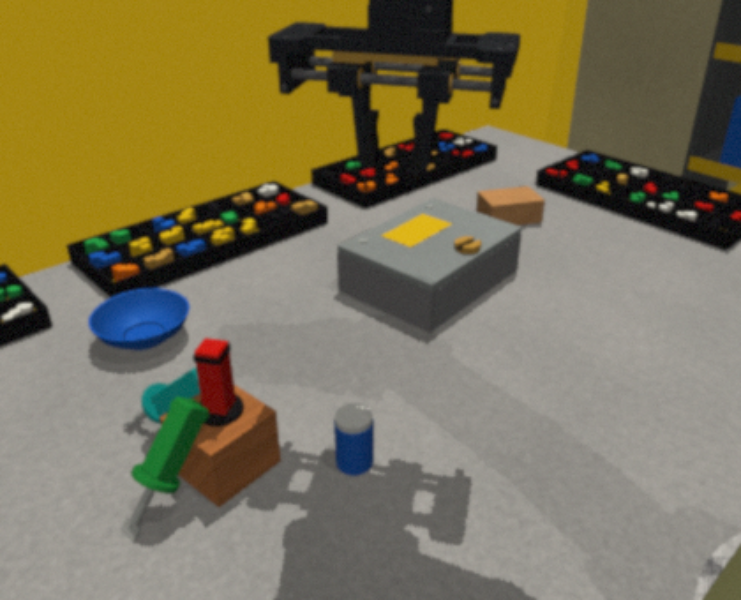

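View pics/s21z.png

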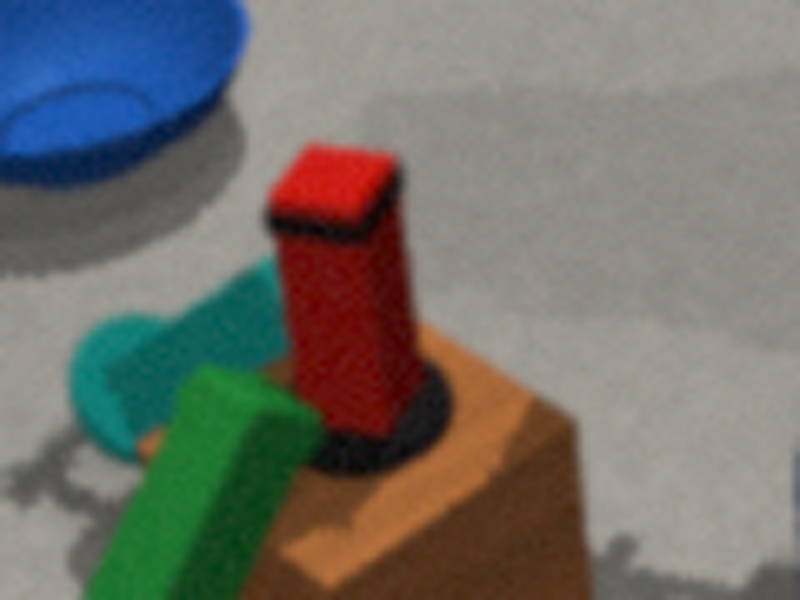

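View pics/t21.png

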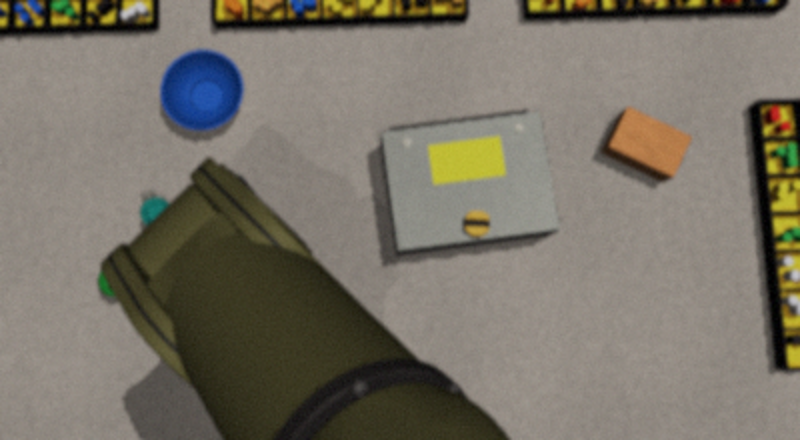

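The driver stands upright in the stand with its top at z 0.130, as at the start. The lid is flat, and dish, capacitor and carton are where they were. One last check: the slot angle from the picture taken after turning.

```bash
python3 - <<'E'
from h import *
D=np.load('w12.npz');p=D['p'];c=dict(imaging.get_calibration('wrist'));c['view']=D['view'];W=cloud('wrist',D['d'],c);o=np.linalg.inv(c['view'])[:3,3]
g=p.max(2); vv,uu=np.mgrid[:420,:560]; m=(np.hypot(uu-362,vv-132)<15)&(g<60)
Q=[]
for v,u in zip(*np.where(m)):
    q=w('wrist',u,v,1,c);t=(.074-o[2])/(q[2]-o[2]);Q.append(o+t*(q-o))
Q=np.array(Q);_,s,v=np.linalg.svd(Q-Q.mean(0));a=np.degrees(np.arctan2(v[0][1],v[0][0]))%180
print(m.sum(),a,'turned',90.4-a+180,np.radians(90.4-a+180)); r.observe()
x=W[(abs(W[...,0]-.57)<.03)&(abs(W[...,1]+.15)<.05)];print('lid z',np.nanmedian(x[:,2]))
E
```

```text
215 85.56586902872657 turned 184.83413097127345 3.2259641555111465
lid z 0.0680408118613709
```

```bash
python3 -c "
from h import *
print(r.close_job())"
```

```text
the job is handed in; nothing more can be done
None
```

I shut the lid, tightened the brass screw to its stop with the red driver, put the driver back in its stand, and handed the job in at about 28 s of the 69 s allowed.

- **Lid:** I pressed it down with the closed fingertips until it was firm (23 N). In the later wrist picture its top was at 68 mm, against the 67 mm expected.
- **Screw:** The slot turned about 3.23 rad by the pictures, inside the 2.4–3.3 rad range. Torque rose from about 0.08 N·m to 0.56 N·m at the end, which I took as the firm stop.
- **Driver:** It stands upright with its collar resting on the stand and its top at 130 mm, as before. It sits about 3 mm off its first position, within the play of the hole.
- **Bystanders:** In the last pictures the dish, the capacitor and the carton stood where they were at the start. The network took the carton for the capacitor in the top view, but the side view showed the capacitor in place.

**Look-alikes:** The free-standing green and turquoise look-alikes toppled against the stand while the arm was well above them. The collar or fingers nudged them slightly when I put the driver back. They still lean against the stand, and nothing fell off the work surface.

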